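Unstack the washed bins and pack the sample-prep caddy

TASK

Take the stack of washed bins apart and pack all three into the grey caddy so that they lie flat on its floor in one layer, open side up, clear of the bottle pen in its corner. Then, last because it stands tall, stand the amber bottle with the red cap upright in that pen. Set each thing down without dropping it, and leave the small white bottle with the blue cap where it is.

Things in the scene. Friction and masses are not known exactly. Their poses are not given: they have to be found in the camera images.
- blue_bin: Blue L-shaped open bin, bottom of the stack. A 112 x 112 mm square in plan with the +x +y quadrant missing (filled where x or y < -2 mm), 54 high, walls and floor 3, 0.15 kg. Two grip bars, 10 mm thick, 48 long, tops 53 above the underside: at x 0, y -29 (runs along y) and x -29, y 0 (runs along x). Pinch a bar from above, a finger in each compartment. Origin: square's centre, underside.
- white_bin: White L-shaped open bin, second in the stack, resting on the blue bin's rim, turned about half round against it. Same shape, size, grip bars, mass and frame as the blue one. The compartments beside every grip bar are empty and about 48 x 48 mm, 50 deep.
- yellow_bin: Yellow straight open bin on top of the stack, resting on the white bin's rim: 112 mm along its x, 54 along its y, 54 high, walls and floor 3, 0.11 kg. One grip bar in its middle, 10 mm thick, 48 long along y, rounded top 53 above the underside, a 48 x 48 mm empty compartment on each side. Origin: centre of the underside, z up.
- caddy: Grey square open caddy, fixed, at any yaw. Inside 190 x 190 mm (-95 to 95), floor 3 mm up, rim 35 mm up. Its +x +y corner is a 64 mm square bottle pen, inside x and y 31 to 95, fenced by 3 mm thick, 26 high walls. The rest holds the bins in one layer with 11 to 24 mm play a row: the two L's interlocked to a 2 x 3 oblong, the straight bin in the row with the pen. Origin: centre, underside.
- pen (a point): Middle of the bottle pen's floor, marked by a dark rubber square; at x 63, y 63, z 3 mm in the caddy's frame.
- amber_bottle: Small amber bottle with a red screw cap, 55 mm in diameter, 105 high to the top of the cap, 0.22 kg, standing on the bench at the back. The cap (fixed on) is 34 mm in diameter and takes up the top 16 mm, 89 to 105 mm; grip it there from above. Origin: centre of the underside; z up.
- clear_bottle: Small white (clear glass, white filling) bottle with a blue cap, 55 mm in diameter, 108 high, standing about 90 mm beside the amber one; not wanted, to be left alone. Which of the two stands left or right varies. Origin: centre of the underside; z up.
Mind the look-alikes: they are no part of the job. What is shaped like the amber_bottle but green or turquoise is not meant.

How it is judged:
By the outcome, as a careful person would: the job done as asked, in the order asked, and still so for the second after the job is handed in, with the robot touching nothing.
It also fails if it takes over 96 s, if anything falls off the work surface, if the arm or the gripper's body presses on something with over 40 N, if the wrist force passes 120 N, or if a joint passes its speed limit or range.

ROBOT

A 6-joint arm with a two-finger parallel gripper is mounted at the origin on a cart in front of the work surface, level with it; the furniture and walls round the work are solid. World frame = base frame: x ahead of the robot, y to its left, z up, the work surface at z = 0. Lengths are in m, angles in degrees, forces in N, time in s.
With the tool pointing down it reaches from about 0.4 to 0.825 m from the base axis. Payload 7 kg.
Tool frame: the origin (TCP) lies between the finger pads; the fingertips stand 11 mm ahead of it and the grasp point (between the pads) lies 8 mm behind it; z points along the fingers, y is the direction in which the jaws open and shut (so a half turn about z gives the same grasp; the last joint's range is limited). The gripper opens to 88 mm and grips with 3 to 60 N. Pads are 19 mm wide; open, the fingers measure 130 mm over their backs; the gripper's body (78 mm by 193 mm) begins 47 mm behind the grasp point.
Start: joints at [80.735, 20.546, 0.682, 0, -70.136, -16.507], TCP at [0.293, 0.608, 0.238] pointing down, gripper open.
Joint ranges: [-176.03, 176.03], [-82.01, 121.73], [-58.28, 71.71], [-173.87, 95.51], [-174.79, -0.11], [-173.66, 173.66]. Speed limits (degrees/s): [136.94, 136.94, 172.46, 180, 180, 180].

INTERFACE

Orientations are given as [roll, pitch, yaw] about the fixed x, y, z axes, in that order (R = Rz(yaw) Ry(pitch) Rx(roll)).
In Python, from plant import r gives the robot as it stands.
- The arm moves only by the shell command python3 -m inch 'ROWS' [OPENING] [FORCE]. ROWS is JSON, a list of rows, each an object of numbers: "x", "y", "z": the shift along the tool's x, y, z as a fraction of full scale; "yaw": the turn about the tool's z as a fraction of full scale. In form: [{"x": .., "y": .., "z": .., "yaw": ..}, ...]. A call has 1 to 5 rows; each row shifts and turns the pose as measured when the row begins, along the tool's axes as they then stand; what a row does not reach is not made up. Full scale, the value 1, is 0.025 m for a shift and 4 degrees for a turn. A row lasts 1/12 s, in which the tool goes at most 41.7 mm and 7.16 degrees, less where a joint would pass 70% of its speed; a pose out of reach is approached as far as the arm can. A call with a number of a shift or a turn outside -1 to 1 is refused whole. A call with a gripper value outside its range is refused whole. OPENING is the opening, from -1 (shut) to 1 (fully open), set as the call begins (- or left out, the last holds). The fingers move at their own pace and stop on an object; FORCE is the grip in N (left out, the last holds). Time passes only in rows, so rows that do not move let the fingers close. It gives the time, the measured TCP pose, the force and the opening at its end, in the units of the state.
- r.get_state(): the state, without advancing time (a new reading comes with each control period).
- r.capture(name): name is "scene" or "top" or "wrist"; returns (picture, depth): 420x560x3 uint8, red, green, blue; 420x560 float32, m along the optical axis (not along the pixel's ray), 0 where there is no reading.
- r.camera_info(name): a dict with "mtx" (3x3 intrinsics, pixels), "pose" (4x4, takes a point from camera to world coordinates). Camera axes: x right, y down, z forward; pixel columns grow to the right and rows downward; lengths in m; the calibration is good to about 2 mm. A picture is of the moment at which its call begins: read the wrist's pose just before it. camera_info takes no time and is no camera call; for the wrist camera it gives the pose at the moment of the call.
- r.close_job(): hands the job in, once; it reports no verdict.
The state is a dict: "time_s": time; "joints": joint angles; "qd": joint speeds; "joint_torque": joint torques, N m; "tcp_pos": TCP position; "eef_rot": TCP orientation; "contact_force": force on the tool from outside, world axes, zero at the start; "moment": the same for the moment, N m; "gripper_width": finger opening in m.
Only numpy, scipy, OpenCV 4.12 (cv2) and the standard library are available. Lean on these libraries where they do the work, as an engineer would, in place of code of your own. Each camera call takes 0.05 s, during which the arm holds its last target. There are 200 camera calls.

## Working session

There is one attempt and no reset: what is moved stays moved. The work goes in short steps, Python scripts to look and compute and a shell command to move; the robot and the scene stay as the last step left them, time stands still between calls to the robot, and variables do not carry over. Pictures are saved under pics/ and viewed, about 12 in all and at most 16, crops included, and the job is handed in when it is done.

```bash
ls; mkdir -p pics
python3 - <<'E'
from plant import r
import cv2,numpy as np
print(r.get_state())
for n in ("scene","top"):
    im,d=r.capture(n); cv2.imwrite(f"pics/{n}0.png",im[:,:,::-1]); np.savez(f"{n}0.npz",im=im,d=d,K=r.camera_info(n)["mtx"],T=r.camera_info(n)["pose"])
    print(r.camera_info(n))
E
```

```text
pics
{'time_s': 0.0, 'joints': array([ 8.07342963e+01,  2.05924678e+01,  6.35008016e-01, -1.88065707e-02,
       -7.01354106e+01, -1.65074471e+01]), 'qd': array([-0.07224112,  0.011428  ,  0.07598801, -0.04397386,  0.0254414 ,
       -0.09084913]), 'joint_torque': array([-3.52921438e-05, -5.82721317e+01,  2.93046409e+01,  6.99689627e+00,
        6.71296104e-03, -1.71416482e-04]), 'tcp_pos': array([0.29331865, 0.60743409, 0.23662452]), 'eef_rot': array([ 1.79905934e+02, -9.43991274e-03, -2.57795478e+01]), 'contact_force': array([-0.9924152 , -0.06172685,  0.27538873]), 'moment': array([-0.00898111, -0.00117379,  0.01544913]), 'gripper_width': 0.08771486162000444}
{'mtx': array([[403.59679381,   0.        , 276.1429529 ],
       [  0.        , 403.59679381, 210.84965219],
       [  0.        ,   0.        ,   1.        ]]), 'pose': array([[ 0.71330194, -0.50192944,  0.48914944,  0.05698119],
       [-0.70080214, -0.50208062,  0.50674591, -0.26229578],
       [-0.00875823, -0.70425981, -0.70988831,  0.74069035],
       [ 0.        ,  0.        ,  0.        ,  1.        ]])}
{'mtx': array([[541.11813946,   0.        , 275.72698855],
       [  0.        , 541.11813946, 194.47813527],
       [  0.        ,   0.        ,   1.        ]]), 'pose': array([[-0.00156641, -0.99305953,  0.11760234,  0.38944158],
       [-0.99996376,  0.00253964,  0.00812623,  0.1496854 ],
       [-0.0083685 , -0.11758535, -0.99302752,  1.16851177],
       [ 0.        ,  0.        ,  0.        ,  1.        ]])}
```

View pics/scene0.png

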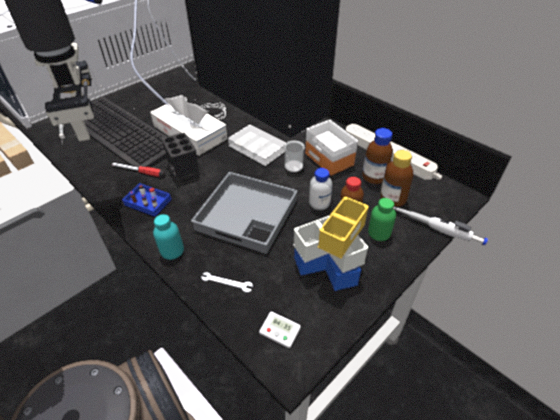

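View pics/top0.png

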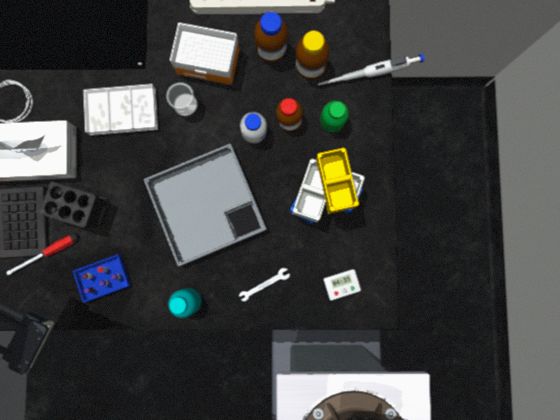

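The top view shows the stack at (330,190), the caddy at (205,205) with its dark pen square at (243,220), and the amber bottle with the red cap at (289,113). The white bottle with the blue cap is at (254,125). Look-alikes are the large brown bottles at (270,33) and (312,50), the green one at (335,115) and the turquoise one at (184,303). Only (289,113) is small, amber and red-capped.

```bash
cat > h.py <<'E'
import numpy as np, cv2
from plant import r
def grab(n):
    T=r.camera_info(n)["pose"]; im,d=r.capture(n); return im,d,r.camera_info(n)["mtx"],T
def cloud(d,K,T):
    v,u=np.indices(d.shape); P=np.stack([(u-K[0,2])/K[0,0]*d,(v-K[1,2])/K[1,1]*d,d],-1)
    W=P@T[:3,:3].T+T[:3,3]; W[d==0]=np.nan; return W
E
python3 - <<'E'
from h import *
z=np.load("top0.npz"); im,d=z["im"],z["d"]; W=cloud(d,z["K"],z["T"])
for p in [(289,105),(253,121),(334,108),(205,205),(243,220),(333,165),(342,195),(184,303)]:
    print(p,W[p[1],p[0]].round(3))
g=(W[...,2]); 
# caddy rim points
reg=np.zeros(d.shape,bool); reg[135:275,135:275]=1
m=reg&(g>0.028)&(g<0.04)
q=W[m][:,:2].astype(np.float32); print("caddy rim",len(q),cv2.minAreaRect(q), q.min(0),q.max(0))
m=reg&(np.abs(g-.026-.0)<.004); 
hsv=cv2.cvtColor(im,cv2.COLOR_RGB2HSV)
dark=reg&(im.max(-1)<60)&(np.arange(560)[None]>220)&(np.arange(560)[None]<262)&(np.arange(420)[:,None]>200)&(np.arange(420)[:,None]<240)
print("dark",W[dark].mean(0),dark.sum())
reg=np.zeros(d.shape,bool); reg[140:230,280:375]=1
for lo,hi in((.14,.17),(.095,.115)):
    m=reg&(g>lo)&(g<hi); q=W[m]; print(lo,len(q),np.median(q[:,2]),cv2.minAreaRect(q[:,:2].astype(np.float32)))
for c,(lo,hi) in {"red":(.095,.115)}.items():
    m=np.zeros(d.shape,bool); m[90:130,270:305]=1; m&=(g>lo)&(g<hi); print(c,W[m].mean(0),cv2.minEnclosingCircle(W[m][:,:2].astype(np.float32)))
    m=np.zeros(d.shape,bool); m[105:145,235:270]=1; m&=(g>lo)&(g<hi); print("clear",cv2.minEnclosingCircle(W[m][:,:2].astype(np.float32)))
a=cv2.resize(im[130:280,130:380],None,fx=3.2,fy=3.2,interpolation=cv2.INTER_CUBIC); cv2.imwrite("pics/c1.png",a[:,:,::-1])
E
```

```text
(289, 105) [0.697 0.131 0.104]
(253, 121) [0.664 0.204 0.106]
(334, 108) [0.691 0.04  0.102]
(205, 205) [0.505 0.313 0.002]
(243, 220) [0.472 0.23  0.004]
(333, 165) [0.573 0.045 0.109]
(342, 195) [0.513 0.028 0.111]
(184, 303) [0.304 0.336 0.105]
caddy rim 954 ((0.5204747915267944, 0.2772555351257324), (0.20325833559036255, 0.2744455337524414), 22.786178588867188) [0.3764012  0.18151163] [0.6526594  0.43910137]
dark [nan nan nan] 736
0.14 646 0.15895520913644212 ((0.5381760001182556, 0.04227935150265694), (0.11232925951480865, 0.05455722287297249), 12.417989730834961)
0.095 1367 0.10911085788337238 ((0.5271562933921814, 0.05089353024959564), (0.1119619756937027, 0.13509774208068848), 71.36406707763672)
red [0.6950516  0.13312797 0.10255857] ((0.6959172487258911, 0.13287511467933655), 0.017338676378130913)
clear ((0.6639038920402527, 0.20590882003307343), 0.017161879688501358)
```

View pics/c1.png

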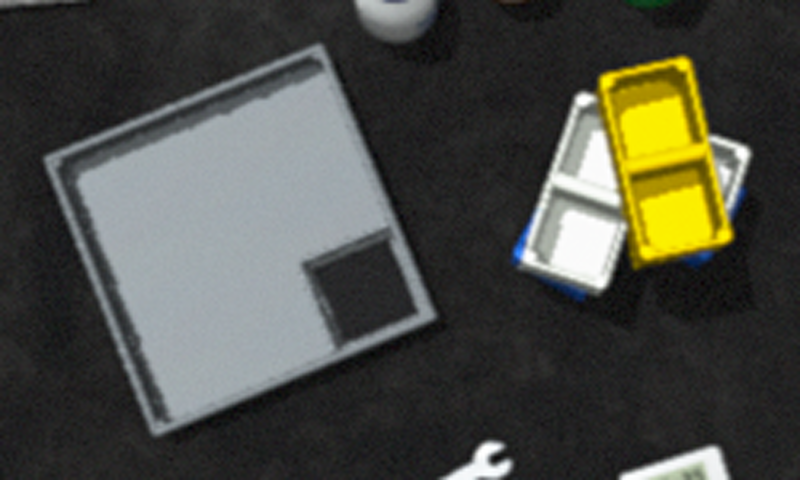

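The crop shows the caddy's rim corners at about (45,158), (322,45), (436,320) and (155,435), with the pen in the last-but-one. The yellow bin lies on the white one, whose left arm is visible with its bar at (585,188).

```bash
cat >> h.py <<'E'
def ray(u,v,z,K,T):
    dr=T[:3,:3]@np.array([(u-K[0,2])/K[0,0],(v-K[1,2])/K[1,1],1.]); o=T[:3,3]; return o+dr*(z-o[2])/dr[2]
def go(x,y,z,yaw):
    "rows needed from the measured pose: turn first, then shift in tool axes of the target yaw"
    s=r.get_state(); p=s["tcp_pos"]; w=s["eef_rot"][2]
    dy=(yaw-w+180)%360-180; a=np.radians(yaw); d=np.array([x,y,z])-p
    t=np.array([d[0]*np.cos(a)+d[1]*np.sin(a), d[0]*np.sin(a)-d[1]*np.cos(a), -d[2]])/.025
    print("t",round(s["time_s"],2),"p",p.round(4),"rot",s["eef_rot"].round(1),"w",round(s["gripper_width"],4),"| yaw units",round(-dy/4,2),"xyz units",t.round(2))
E
python3 - <<'E'
from h import *
z=np.load("top0.npz"); K,T=z["K"],z["T"]; d=z["d"]; W=cloud(d,K,T); g=W[...,2]
c=[ray(130+u/3.2,130+v/3.2,.035,K,T)[:2] for u,v in((45,158),(322,45),(436,320),(155,435))]
c=np.array(c); print(c.round(4)); C=c.mean(0); print(C,cv2.minAreaRect(c.astype(np.float32)))
m=(g>.028)&(g<.042)&(np.hypot(W[...,0]-C[0],W[...,1]-C[1])<.142)
q=W[m][:,:2]; rel=q-C
# refine: rim square model
from scipy.optimize import least_squares
def f(p):
    a=p[2]; R=np.array([[np.cos(a),np.sin(a)],[-np.sin(a),np.cos(a)]]); l=(q-p[:2])@R.T
    return np.abs(l).max(1)-.0965
s=least_squares(f,[*C,np.radians(22.2)],loss="soft_l1",f_scale=.003); print(s.x[:2],np.degrees(s.x[2]),len(q),np.median(np.abs(s.fun)))
print(np.nanmedian(g[190:220,180:220]))
print(ray(130+360/3.2,130+288/3.2,.004,K,T))
E
python3 -c "
from h import *
go(.538,.0423,.24,-77.6)"
```

```text
[[0.5567 0.4382]
 [0.6323 0.2551]
 [0.4488 0.1789]
 [0.3745 0.3616]]
[0.50307701 0.30842877] ((0.5027487874031067, 0.30853816866874695), (0.1989511102437973, 0.1981012225151062), 22.542890548706055)
[0.50445667 0.31038097] 22.68248436648467 931 0.0012802562338503354
0.0021521729258697775
[0.47212027 0.23094913 0.004     ]
t 0.1 p [0.2933 0.6075 0.2367] rot [179.9  -0.  -25.8] w 0.0879 | yaw units 12.96 xyz units [24.18 -4.7  -0.13]
```

```bash
R='' ; python3 -m inch '[{"x":0.9,"y":0.4,"yaw":1},{"x":0.9,"y":0.4,"yaw":1},{"x":0.9,"y":0.3,"yaw":1},{"x":0.9,"y":0.3,"yaw":1},{"x":0.9,"y":0.2,"yaw":1}]' -0.05 40; python3 -m inch '[{"x":0.9,"y":0.2,"yaw":1},{"x":0.9,"y":0.2,"yaw":1},{"x":0.9,"y":0.1,"yaw":1},{"x":0.9,"y":0.1,"yaw":1},{"x":0.9,"yaw":1}]'; python3 -c "
from h import *
go(.538,.0423,.24,-77.6)"
```

```text
t 0.1 p [0.2933 0.6075 0.2367] rot [179.9  -0.  -25.8] w 0.0879 | yaw units 12.96 xyz units [24.18 -4.7  -0.13]validation failed for argument at $[0]...
validation failed for argument at $[0]...
```

```bash
python3 -m inch '[{"x":0.9,"y":0.4,"z":0,"yaw":1},{"x":0.9,"y":0.4,"z":0,"yaw":1},{"x":0.9,"y":0.3,"z":0,"yaw":1},{"x":0.9,"y":0.3,"z":0,"yaw":1},{"x":0.9,"y":0.2,"z":0,"yaw":1}]' -0.05 40; python3 -m inch '[{"x":0.9,"y":0.2,"z":0,"yaw":1},{"x":0.9,"y":0.2,"z":0,"yaw":1},{"x":0.9,"y":0.1,"z":0,"yaw":1},{"x":0.9,"y":0.1,"z":0,"yaw":1},{"x":0.9,"y":0,"z":0,"yaw":1}]'; python3 -c "
from h import *
go(.538,.0423,.24,-77.6)"
```

```text
time_s: 0.52
tcp_pos: [0.3636, 0.5106, 0.2328]
eef_rot: [179.6, -0.2, -46.2]
contact_force: [0.6, -0.3, 0.7]
gripper_width: 0.0598
time_s: 0.93
tcp_pos: [0.4186, 0.4038, 0.2309]
eef_rot: [179.5, -0.4, -67.2]
contact_force: [0.2, 1.0, 0.7]
gripper_width: 0.0419
t 0.93 p [0.4186 0.4038 0.2309] rot [179.5  -0.4 -67.2] w 0.0419 | yaw units 2.59 xyz units [15.15 -1.56 -0.37]
```

```bash
python3 -m inch '[{"x":1,"y":0,"z":0,"yaw":0.9},{"x":1,"y":0,"z":0,"yaw":0.8},{"x":1,"y":-0.1,"z":0,"yaw":0.4},{"x":1,"y":-0.1,"z":0,"yaw":0},{"x":1,"y":-0.1,"z":0,"yaw":0}]'; python3 -m inch '[{"x":1,"y":-0.1,"z":0,"yaw":0},{"x":1,"y":-0.1,"z":0,"yaw":0},{"x":1,"y":-0.1,"z":0,"yaw":0},{"x":1,"y":-0.1,"z":0,"yaw":0},{"x":1,"y":-0.1,"z":0,"yaw":0}]';python3 -m inch '[{"x":1,"y":-0.1,"z":0,"yaw":0},{"x":0.7,"y":-0.1,"z":0,"yaw":0},{"x":0.4,"y":-0.1,"z":0,"yaw":0},{"x":0,"y":0,"z":0,"yaw":0},{"x":0,"y":0,"z":0,"yaw":0}]'; python3 -c "
from h import *
go(.538,.0423,.146,-77.6)
T=r.camera_info('wrist')['pose']; im,d,K,T=grab('wrist'); cv2.imwrite('pics/w1.png',im[:,:,::-1]); print(T.round(3)); W=cloud(d,K,T); g=W[...,2]
m=(g>.15)&(g<.17)&(np.hypot(W[...,0]-.54,W[...,1]-.04)<.08); q=W[m]; print(len(q),np.median(q[:,2]),cv2.minAreaRect(q[:,:2].astype(np.float32)))
"
```

```text
time_s: 1.35
tcp_pos: [0.463, 0.2799, 0.23]
eef_rot: [179.4, -0.6, -76.4]
contact_force: [0.6, 0.2, 0.1]
gripper_width: 0.0418
time_s: 1.77
tcp_pos: [0.5046, 0.1545, 0.23]
eef_rot: [179.2, -0.6, -76.3]
contact_force: [0.8, 0.1, 0.2]
gripper_width: 0.0413
time_s: 2.18
tcp_pos: [0.5247, 0.0983, 0.2293]
eef_rot: [179.1, -0.7, -76.6]
contact_force: [-0.8, -0.1, -0.3]
gripper_width: 0.0415
t 2.18 p [0.5247 0.0983 0.2293] rot [179.1  -0.7 -76.6] w 0.0415 | yaw units 0.24 xyz units [ 2.3  -0.04  3.33]
[[-0.973 -0.216 -0.082  0.546]
 [-0.231  0.933  0.277  0.022]
 [ 0.017  0.288 -0.957  0.378]
 [ 0.     0.     0.     1.   ]]
4726 0.1612258153557402 ((0.5383927822113037, 0.0425310879945755), (0.1121443435549736, 0.054059162735939026), 12.263381004333496)
```

View pics/w1.png

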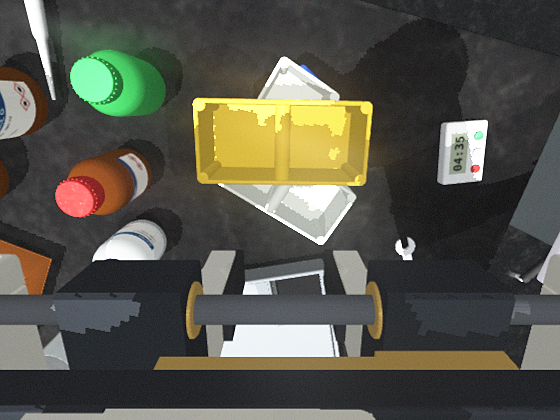

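```bash
python3 -m inch '[{"x":1,"y":0,"z":0,"yaw":0.2},{"x":0.8,"y":0,"z":0,"yaw":0},{"x":0.4,"y":0,"z":0,"yaw":0},{"x":0,"y":0,"z":0,"yaw":0}]';  python3 -c "
from h import *
go(.5384,.0425,.146,-77.7)"
```

```text
time_s: 2.57
tcp_pos: [0.5368, 0.0476, 0.2296]
eef_rot: [179.1, -0.6, -77.1]
contact_force: [-0.3, -0.4, -0.3]
gripper_width: 0.0416
t 2.57 p [0.5368 0.0476 0.2296] rot [179.1  -0.6 -77.1] w 0.0416 | yaw units 0.14 xyz units [ 0.21 -0.02  3.34]
```

```bash
python3 -m inch '[{"x":0.2,"y":0,"z":0.8,"yaw":0.1},{"x":0,"y":0,"z":0.9,"yaw":0},{"x":0,"y":0,"z":0.7,"yaw":0},{"x":0,"y":0,"z":0.5,"yaw":0},{"x":0,"y":0,"z":0.3,"yaw":0}]';  python3 -c "
from h import *
go(.5384,.0425,.146,-77.7)"
```

```text
time_s: 2.98
tcp_pos: [0.5387, 0.0464, 0.1496]
eef_rot: [179.5, -0.6, -77.4]
contact_force: [-0.6, -0.5, -0.2]
gripper_width: 0.0416
t 2.98 p [0.5387 0.0464 0.1496] rot [179.5  -0.6 -77.4] w 0.0416 | yaw units 0.07 xyz units [0.15 0.05 0.14]
```

```bash
python3 -m inch '[{"x":0.15,"y":0,"z":0.15,"yaw":0},{"x":0,"y":0,"z":0,"yaw":0},{"x":0,"y":0,"z":0,"yaw":0},{"x":0,"y":0,"z":0,"yaw":0},{"x":0,"y":0,"z":0,"yaw":0}]' -1 40;  python3 -m inch '[{"x":0,"y":0,"z":-0.2,"yaw":0},{"x":0,"y":0,"z":-0.5,"yaw":0},{"x":0,"y":0,"z":-0.8,"yaw":0},{"x":0,"y":0,"z":-0.8,"yaw":0},{"x":0,"y":0,"z":-0.4,"yaw":0}]'; python3 -c "
from h import *
go(.505,.31,.2,-67.4)
im,d,K,T=grab('wrist');cv2.imwrite('pics/w2.png',im[:,:,::-1]); np.savez('w2.npz',im=im,d=d,K=K,T=T)
s=r.get_state(); print(s['contact_force'],s['moment'])"
```

```text
time_s: 3.4
tcp_pos: [0.5395, 0.0449, 0.1457]
eef_rot: [179.5, -0.6, -77.3]
contact_force: [-0.6, 0.1, -0.3]
gripper_width: 0.0136
time_s: 3.82
tcp_pos: [0.5388, 0.0452, 0.2163]
eef_rot: [179.3, -0.6, -77.3]
contact_force: [-0.2, 0.3, -0.0]
gripper_width: 0.0098
t 3.82 p [0.5388 0.0452 0.2163] rot [179.3  -0.6 -77.3] w 0.0098 | yaw units -2.48 xyz units [-10.3   -2.82   0.65]
[ 1.97369002 -0.14559573  2.32612734] [ 0.17828379 -0.34308234 -0.02968904]
```

View pics/w2.png

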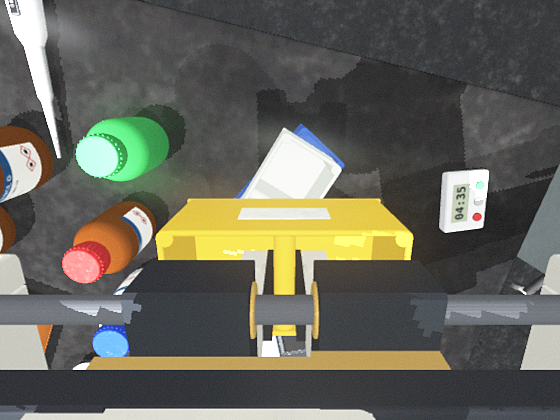

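```bash
python3 -m inch '[{"x":-0.5,"y":-0.1,"z":0,"yaw":-0.6},{"x":-1,"y":-0.2,"z":0,"yaw":-0.8},{"x":-1,"y":-0.2,"z":0,"yaw":-0.8},{"x":-1,"y":-0.2,"z":0,"yaw":-0.3},{"x":-1,"y":-0.2,"z":0,"yaw":0}]'; python3 -m inch '[{"x":-1,"y":-0.2,"z":0,"yaw":0},{"x":-1,"y":-0.3,"z":0,"yaw":0},{"x":-0.8,"y":-0.3,"z":0,"yaw":0},{"x":-0.4,"y":-0.1,"z":0,"yaw":0},{"x":0,"y":0,"z":0,"yaw":0}]'; python3 -c "
from h import *
go(.559,.2646,.1,-67.1)
z=np.load('w2.npz'); W=cloud(z['d'],z['K'],z['T']); h=cv2.cvtColor(z['im'],cv2.COLOR_RGB2HSV); m=(h[...,0]>20)&(h[...,0]<32)&(h[...,1]>150)&(W[...,2]>.1); q=W[m]; a=np.radians(-77.3); e=(q[:,:2]-[.5388,.0452])
t=np.c_[e@[np.cos(a),np.sin(a)],e@[np.sin(a),-np.cos(a)],q[:,2]]; print(np.percentile(t,[0,.5,2,50,98,99.5,100],axis=0).round(4))
"
```

```text
time_s: 4.28
tcp_pos: [0.5248, 0.1607, 0.219]
eef_rot: [179.6, -0.4, -66.9]
contact_force: [-0.4, -0.1, -1.6]
gripper_width: 0.0094
time_s: 4.7
tcp_pos: [0.5104, 0.253, 0.2168]
eef_rot: [179.6, -0.4, -66.3]
contact_force: [-0.1, 0.0, -1.3]
gripper_width: 0.0096
t 4.7 p [0.5104 0.253  0.2168] rot [179.6  -0.4 -66.3] w 0.0096 | yaw units 0.2 xyz units [ 0.33 -1.97  4.67]
[[-0.0248 -0.0564  0.1774]
 [-0.0227 -0.055   0.1783]
 [-0.0091 -0.0536  0.1787]
 [ 0.0278 -0.0018  0.213 ]
 [ 0.0294  0.0528  0.2311]
 [ 0.0295  0.053   0.2318]
 [ 0.0337  0.0555  0.2984]]
```

```bash
python3 -m inch '[{"x":0.3,"y":-0.8,"z":0,"yaw":0.2},{"x":0.1,"y":-0.7,"z":0.2,"yaw":0},{"x":0,"y":-0.4,"z":0.7,"yaw":0},{"x":0,"y":0,"z":0.8,"yaw":0},{"x":0,"y":0,"z":0.3,"yaw":0}]'; python3 -c "
from h import *
go(.559,.2646,.043,-67.1)
im,d,K,T=grab('top');cv2.imwrite('pics/t2.png',cv2.resize(im[90:290,130:390],None,fx=3,fy=3)[:,:,::-1]); np.savez('t2.npz',im=im,d=d,K=K,T=T)"
```

```text
time_s: 5.12
tcp_pos: [0.5595, 0.2631, 0.1667]
eef_rot: [179.8, -0.3, -66.8]
contact_force: [-0.5, -0.7, -3.1]
gripper_width: 0.0095
t 5.12 p [0.5595 0.2631 0.1667] rot [179.8  -0.3 -66.8] w 0.0095 | yaw units 0.08 xyz units [-0.06 -0.01  4.95]
```

View pics/t2.png

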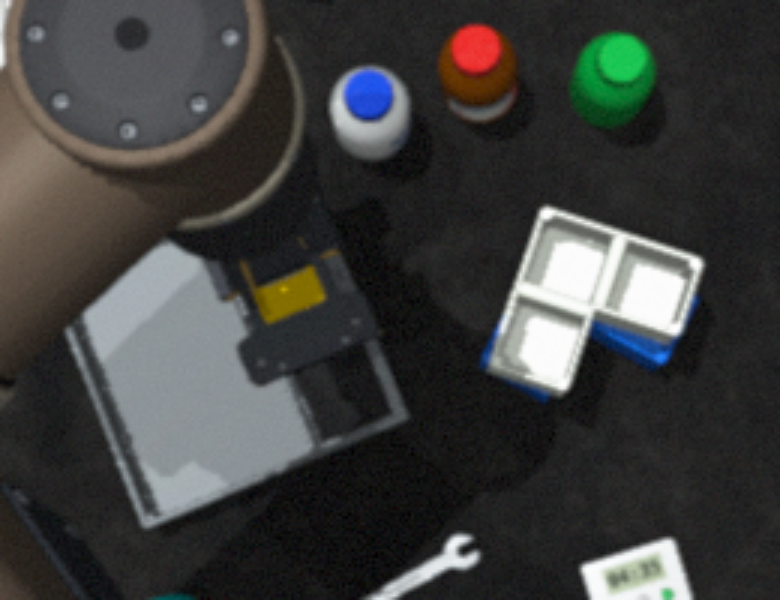

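The caddy's pen corner, with its dark square, is near (350,390), and the yellow bin hangs above the row beside it. The white bin's open quadrant faces the lower right, and its grip bars are at (555,300) and (607,275).

```bash
python3 -m inch '[{"x":-0.05,"y":0,"z":0.8,"yaw":0},{"x":0,"y":0,"z":1,"yaw":0},{"x":0,"y":0,"z":1,"yaw":0},{"x":0,"y":0,"z":1,"yaw":0},{"x":0,"y":0,"z":0.5,"yaw":0}]'; python3 -m inch '[{"x":0,"y":0,"z":0,"yaw":0},{"x":0,"y":0,"z":0.1,"yaw":0}]'; python3 -c "
from h import *
go(.559,.2646,.043,-67.1)"
```

```text
time_s: 5.58
tcp_pos: [0.5613, 0.2632, 0.0622]
eef_rot: [-179.7, -0.2, -66.7]
contact_force: [-1.5, 1.6, 1.7]
gripper_width: 0.0099
time_s: 5.75
tcp_pos: [0.5608, 0.2631, 0.0589]
eef_rot: [-179.8, -0.2, -66.7]
contact_force: [-1.3, 2.9, 1.5]
gripper_width: 0.0095
t 5.75 p [0.5608 0.2631 0.0589] rot [-179.8   -0.2  -66.7] w 0.0095 | yaw units 0.11 xyz units [-0.08  0.04  0.64]
```

```bash
python3 -m inch '[{"x":-0.08,"y":0,"z":0.25,"yaw":0.1},{"x":0,"y":0,"z":0.2,"yaw":0},{"x":0,"y":0,"z":0.06,"yaw":0}]'; python3 -m inch '[{"x":0,"y":0,"z":0.06,"yaw":0}]'; python3 -m inch '[{"x":0,"y":0,"z":0.06,"yaw":0}]'; python3 -c "
from h import *
go(.559,.2646,.043,-67.1)"
```

```text
time_s: 6.0
tcp_pos: [0.5611, 0.2653, 0.0484]
eef_rot: [-179.6, -0.2, -67.0]
contact_force: [-0.0, -0.0, 0.2]
gripper_width: 0.01
time_s: 6.08
tcp_pos: [0.5613, 0.2654, 0.0475]
eef_rot: [-179.6, -0.2, -67.0]
contact_force: [-0.1, 0.1, -1.6]
gripper_width: 0.0098
time_s: 6.17
tcp_pos: [0.5615, 0.2654, 0.0463]
eef_rot: [-179.5, -0.2, -67.0]
contact_force: [-0.6, 0.6, -0.8]
gripper_width: 0.0095
t 6.17 p [0.5615 0.2654 0.0463] rot [-179.5   -0.2  -67. ] w 0.0095 | yaw units 0.02 xyz units [-0.01  0.1   0.13]
```

```bash
for i in 1 ; do python3 -m inch '[{"x":0,"y":0.05,"z":0.07,"yaw":0},{"x":0,"y":0,"z":0.07,"yaw":0}]'; python3 -m inch '[{"x":0,"y":0,"z":0.06,"yaw":0},{"x":0,"y":0,"z":0,"yaw":0}]'; done; python3 -c "
from h import *
go(.559,.2646,.043,-67.1)"
```

```text
time_s: 6.33
tcp_pos: [0.5607, 0.2649, 0.0433]
eef_rot: [-179.5, -0.2, -67.0]
contact_force: [-0.2, 0.7, 2.3]
gripper_width: 0.0098
time_s: 6.5
tcp_pos: [0.5608, 0.265, 0.0432]
eef_rot: [-179.5, -0.2, -67.0]
contact_force: [-1.7, -1.3, 2.0]
gripper_width: 0.0097
t 6.5 p [0.5608 0.265  0.0432] rot [-179.5   -0.2  -67. ] w 0.0097 | yaw units 0.03 xyz units [-0.01  0.07  0.01]
```

```bash
python3 -m inch '[{"x":0,"y":0,"z":0.06,"yaw":0},{"x":0,"y":0,"z":0,"yaw":0}]'; python3 -m inch '[{"x":0,"y":0,"z":0,"yaw":0},{"x":0,"y":0,"z":0,"yaw":0},{"x":0,"y":0,"z":0,"yaw":0},{"x":0,"y":0,"z":0,"yaw":0},{"x":0,"y":0,"z":0,"yaw":0}]' -0.1; python3 -m inch '[{"x":0,"y":0,"z":-0.4,"yaw":0},{"x":0,"y":0,"z":-1,"yaw":0},{"x":0,"y":0,"z":-1,"yaw":0},{"x":0,"y":0,"z":-1,"yaw":0},{"x":0,"y":0,"z":-1,"yaw":0}]';python3 -m inch '[{"x":0,"y":0,"z":-1,"yaw":0},{"x":0,"y":0,"z":-0.8,"yaw":0},{"x":-0.5,"y":0,"z":-0.5,"yaw":0},{"x":-0.6,"y":0,"z":-0.3,"yaw":0}]'
cat >> h.py <<'E'
from scipy.optimize import least_squares
def Lsdf(l):
    "signed distance to the outline of the L, in its frame (m)"
    P=np.array([[-56,-56],[56,-56],[56,-2],[-2,-2],[-2,56],[-56,56]],np.float32)
    return np.array([-cv2.pointPolygonTest(P,(float(a*1000),float(b*1000)),True) for a,b in l])/1000
def fitL(q,x0):
    "q: xy points on the rim (3 mm wall all round); x0 = x,y,yaw deg"
    def f(p):
        a=np.radians(p[2]); c,s=np.cos(a),np.sin(a); e=q-p[:2]; l=np.c_[c*e[:,0]+s*e[:,1],-s*e[:,0]+c*e[:,1]]
        S=Lsdf(l); return np.where(S>-.0015,S+.0015,np.minimum(np.abs(S+.0015),.004)*0.5)
    s=least_squares(f,x0,x_scale=[.01,.01,5],diff_step=1e-3,loss="soft_l1",f_scale=.002); return s.x,np.median(np.abs(s.fun))
E
python3 - <<'E'
from h import *
z=np.load("t2.npz"); W=cloud(z["d"],z["K"],z["T"]); g=W[...,2]
m=(g>.100)&(g<.120)&(np.abs(W[...,0]-.53)<.09)&(np.abs(W[...,1]-.05)<.09); q=W[m][:,:2]; print(len(q),np.median(W[m][:,2]),cv2.minAreaRect(q.astype(np.float32)))
for a in (161,71,-19,-109):
    print(a,fitL(q[::2],[.527,.051,a]))
E
python3 -c "
from h import *
go(.53,.05,.2,-67.1)
im,d,K,T=grab('wrist');cv2.imwrite('pics/w3.png',im[:,:,::-1]); np.savez('w3.npz',im=im,d=d,K=K,T=T)"
```

```text
time_s: 6.67
tcp_pos: [0.561, 0.2651, 0.0432]
eef_rot: [-179.4, -0.2, -66.9]
contact_force: [-2.5, -1.1, 2.2]
gripper_width: 0.0094
time_s: 7.08
tcp_pos: [0.5615, 0.2655, 0.0431]
eef_rot: [-179.3, -0.2, -66.9]
contact_force: [-0.0, -0.7, 0.5]
gripper_width: 0.0363
time_s: 7.5
tcp_pos: [0.557, 0.2626, 0.152]
eef_rot: [179.9, -0.4, -67.0]
contact_force: [0.3, -0.0, -0.3]
gripper_width: 0.0396
time_s: 7.83
tcp_pos: [0.5477, 0.2876, 0.2284]
eef_rot: [-179.6, -0.3, -67.1]
contact_force: [0.8, 0.2, -0.2]
gripper_width: 0.0397
644 0.105787343042403 ((0.5166252851486206, 0.0543438121676445), (0.11213429272174835, 0.11227653920650482), 71.33905029296875)
161 (array([5.16235347e-01, 5.50216432e-02, 1.60940319e+02]), np.float64(0.0009410978555679322))
71 (array([5.15523707e-01, 6.29786809e-02, 6.75494190e+01]), np.float64(0.002))
-19 (array([ 0.5418088 ,  0.07085626, 23.46664429]), np.float64(0.002))
-109 (array([ 5.48092141e-01,  6.14259044e-02, -6.58566777e+01]), np.float64(0.002))
t 7.83 p [0.5477 0.2876 0.2284] rot [-179.6   -0.3  -67.1] w 0.0397 | yaw units -0.0 xyz units [8.48 4.35 1.14]
```

View pics/w3.png

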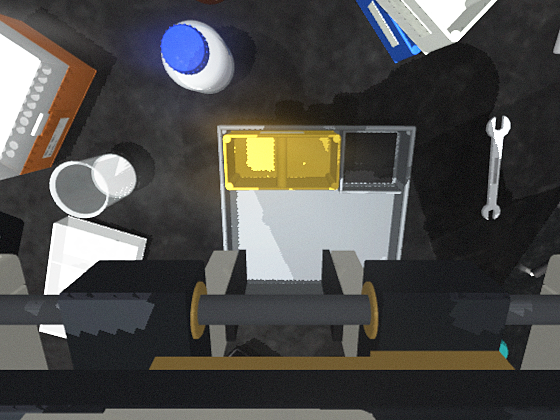

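The yellow bin sits flat in the row beside the pen: (220–340, 130–190) in the wrist view, with the pen at (372,160). Next is the white bin.

```bash
python3 -m inch '[{"x":0.7,"y":0.35,"z":0,"yaw":0.8},{"x":0.7,"y":0.3,"z":0,"yaw":1},{"x":0.7,"y":0.25,"z":0,"yaw":1},{"x":0.7,"y":0.2,"z":0,"yaw":1},{"x":0.7,"y":0.15,"z":0,"yaw":1}]'; python3 -m inch '[{"x":0.75,"y":0.1,"z":0.1,"yaw":1},{"x":0.75,"y":0.05,"z":0.1,"yaw":1},{"x":0.75,"y":0,"z":0.1,"yaw":1},{"x":0.7,"y":-0.05,"z":0,"yaw":1},{"x":0.5,"y":-0.1,"z":0,"yaw":0.8}]';  python3 -m inch '[{"x":0,"y":0,"z":0,"yaw":0},{"x":0,"y":0,"z":0,"yaw":0}]'
python3 - <<'E'
from h import *
go(.5236,.0755,.2,-109.1)
im,d,K,T=grab('wrist'); np.savez('w4.npz',im=im,d=d,K=K,T=T); cv2.imwrite('pics/w4.png',im[:,:,::-1])
W=cloud(d,K,T); g=W[...,2]
m=(g>.102)&(g<.114)&(np.abs(W[...,0]-.53)<.09)&(np.abs(W[...,1]-.05)<.09); q=W[m][:,:2]; print(len(q),np.median(W[m][:,2]),cv2.minAreaRect(q.astype(np.float32)))
print(fitL(q[::8],[.5164,.0547,161]))
E
```

```text
time_s: 8.3
tcp_pos: [0.5392, 0.2012, 0.23]
eef_rot: [-179.4, -0.0, -86.4]
contact_force: [-0.4, 0.4, -0.3]
gripper_width: 0.0396
time_s: 8.72
tcp_pos: [0.5299, 0.112, 0.2206]
eef_rot: [-179.6, 0.1, -106.5]
contact_force: [0.2, -0.1, 0.6]
gripper_width: 0.0396
time_s: 8.88
tcp_pos: [0.5288, 0.1104, 0.2201]
eef_rot: [-179.6, 0.0, -106.8]
contact_force: [0.4, 1.1, -0.1]
gripper_width: 0.0395
t 8.88 p [0.5288 0.1104 0.2201] rot [-179.6    0.  -106.8] w 0.0395 | yaw units 0.58 xyz units [ 1.39 -0.26  0.8 ]
4458 0.10721428530873389 ((0.5170978903770447, 0.0551224946975708), (0.11216123402118683, 0.11223478615283966), 70.72533416748047)
(array([5.16598628e-01, 5.47952756e-02, 1.60815022e+02]), np.float64(0.0008684737682342529))
```

View pics/w4.png

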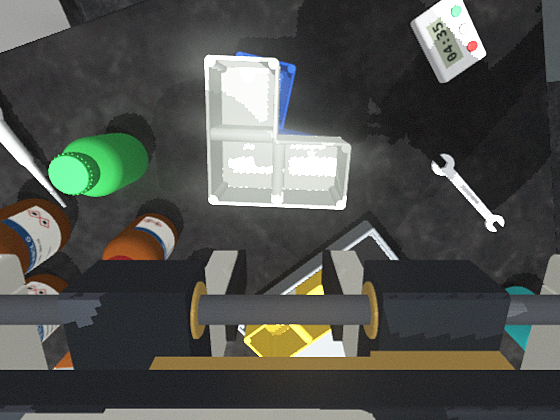

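```bash
python3 -m inch '[{"x":0.7,"y":-0.15,"z":0.4,"yaw":0.4},{"x":0.6,"y":-0.1,"z":0.4,"yaw":0.2},{"x":0.15,"y":0,"z":0,"yaw":0},{"x":0,"y":0,"z":0,"yaw":0}]'; python3 -c "
from h import *
go(.524,.0758,.092,-109.2)"
```

```text
time_s: 9.27
tcp_pos: [0.524, 0.0755, 0.1988]
eef_rot: [-179.6, 0.1, -108.8]
contact_force: [-0.2, 0.1, 0.1]
gripper_width: 0.0395
t 9.27 p [0.524  0.0755 0.1988] rot [-1.796e+02  1.000e-01 -1.088e+02] w 0.0395 | yaw units 0.1 xyz units [-0.01  0.    4.27]
```

```bash
python3 -m inch '[{"x":0,"y":0,"z":0.7,"yaw":0.1},{"x":0,"y":0,"z":1,"yaw":0},{"x":0,"y":0,"z":1,"yaw":0},{"x":0,"y":0,"z":0.8,"yaw":0},{"x":0,"y":0,"z":0.5,"yaw":0}]'; python3 -m inch '[{"x":0,"y":0,"z":0.1,"yaw":0},{"x":0,"y":0,"z":0,"yaw":0}]'; python3 -c "
from h import *
go(.524,.0758,.092,-109.2)"
```

```text
time_s: 9.68
tcp_pos: [0.5292, 0.0789, 0.1002]
eef_rot: [-179.2, 0.5, -108.9]
contact_force: [-0.0, 0.1, -0.1]
gripper_width: 0.0393
time_s: 9.85
tcp_pos: [0.5281, 0.0792, 0.095]
eef_rot: [-179.3, 0.3, -108.8]
contact_force: [0.4, -0.3, 0.6]
gripper_width: 0.0395
t 9.85 p [0.5281 0.0792 0.095 ] rot [-179.3    0.3 -108.8] w 0.0395 | yaw units 0.1 xyz units [0.18 0.11 0.12]
```

```bash
python3 -m inch '[{"x":0.18,"y":0.12,"z":0.1,"yaw":0.1},{"x":0,"y":0,"z":0,"yaw":0}]'; python3 -m inch '[{"x":0,"y":0,"z":0,"yaw":0},{"x":0,"y":0,"z":0,"yaw":0},{"x":0,"y":0,"z":0,"yaw":0},{"x":0,"y":0,"z":0,"yaw":0},{"x":0,"y":0,"z":0,"yaw":0}]' -1 45;  python3 -m inch '[{"x":0,"y":0,"z":0,"yaw":0},{"x":0,"y":0,"z":-0.2,"yaw":0},{"x":0,"y":0,"z":-0.5,"yaw":0},{"x":0,"y":0,"z":-0.8,"yaw":0},{"x":0,"y":0,"z":-1,"yaw":0}]';python3 -m inch '[{"x":0,"y":0,"z":-1,"yaw":0},{"x":0,"y":0,"z":-0.8,"yaw":0},{"x":0,"y":0,"z":-0.4,"yaw":0},{"x":0,"y":0,"z":0,"yaw":0}]'
cat > held.py <<'E'
from h import *
s=r.get_state(); im,d,K,T=grab('wrist'); W=cloud(d,K,T)
p=s["tcp_pos"]; a=np.radians(s["eef_rot"][2]); e=W[...,:2]-p[:2]
t=np.stack([e@[np.cos(a),np.sin(a)],e@[np.sin(a),-np.cos(a)],W[...,2]-p[2]],-1)
m=(t[...,2]>-.06)&(t[...,2]<.04)&(t[...,0]>0.02)&(np.abs(t[...,1])<.14); q=t[m]
print(len(q),np.percentile(q,[.5,1,2,50,98,99,99.5],axis=0).round(4))
top=q[(q[:,2]>np.percentile(q[:,2],97)-.004)]; print("rim",top.min(0).round(4),top.max(0).round(4),cv2.minAreaRect(top[:,:2].astype(np.float32)))
import sys; cv2.imwrite('pics/'+sys.argv[1],im[:,:,::-1]); np.savez('held.npz',t=t,im=im)
E
python3 held.py w5.png;python3 -c "
from h import *
go(.524,.0758,.22,-67.4)"
```

```text
time_s: 10.02
tcp_pos: [0.5243, 0.0765, 0.0932]
eef_rot: [-179.3, 0.3, -109.1]
contact_force: [0.6, -0.6, -0.8]
gripper_width: 0.0396
time_s: 10.43
tcp_pos: [0.5261, 0.0774, 0.0969]
eef_rot: [-179.0, 0.6, -109.1]
contact_force: [-1.6, 1.1, -0.3]
gripper_width: 0.0117
time_s: 10.85
tcp_pos: [0.5211, 0.0756, 0.1565]
eef_rot: [-179.5, 0.1, -109.2]
contact_force: [1.0, 0.7, -1.3]
gripper_width: 0.0096
time_s: 11.18
tcp_pos: [0.5217, 0.0757, 0.2197]
eef_rot: [-179.3, 0.3, -109.2]
contact_force: [-0.1, 0.2, -1.9]
gripper_width: 0.0096
22619 [[ 0.0204 -0.0553 -0.0409]
 [ 0.0206 -0.0549 -0.0406]
 [ 0.0211 -0.0542 -0.0404]
 [ 0.0372 -0.0273 -0.0115]
 [ 0.0794  0.0482  0.0121]
 [ 0.0798  0.0511  0.0124]
 [ 0.0801  0.0525  0.0126]]
rim [ 0.02   -0.0564  0.0079] [0.0798 0.0552 0.0136] ((0.04992140457034111, -0.0005617514252662659), (0.059810739010572433, 0.11160749942064285), 0.0201213750988245)
t 11.23 p [0.5215 0.0756 0.2188] rot [-179.3    0.3 -109.2] w 0.0098 | yaw units -10.45 xyz units [ 0.03 -0.1  -0.05]
```

View pics/w5.png

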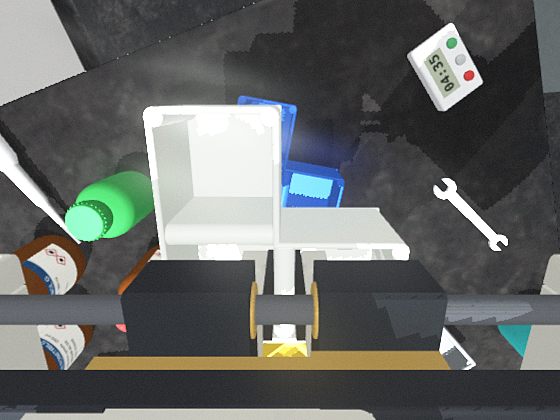

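The white bin hangs level in the jaws, and the whole blue bin is visible below it at (310,150).

```bash
cat > cad.py <<'E'
from h import *
import sys
def caddy(W,x0=(.504,.3095,22.6)):
    g=W[...,2]; m=(g>.031)&(g<.039)&(np.hypot(W[...,0]-x0[0],W[...,1]-x0[1])<.142); q=W[m][:,:2]
    def f(p):
        a=np.radians(p[2]); R=np.array([[np.cos(a),np.sin(a)],[-np.sin(a),np.cos(a)]]); l=(q-p[:2])@R.T; return np.abs(l).max(1)-.0965
    l0=np.abs(f(x0)); q=q[l0<.008]
    s=least_squares(f,x0,x_scale=[.01,.01,5],loss="soft_l1",f_scale=.001); return s.x,len(q),np.median(np.abs(s.fun))
def tocad(xy,c):
    a=np.radians(c[2]-180); e=np.atleast_2d(xy)-c[:2]; return np.c_[e@[np.cos(a),np.sin(a)],e@[-np.sin(a),np.cos(a)]]
if __name__=="__main__":
    for f in ("top0.npz","t2.npz","w3.npz"):
        z=np.load(f); W=cloud(z["d"],z["K"],z["T"]); c,n,e=caddy(W); print(f,c,n,e)
    h=cv2.cvtColor(z['im'],cv2.COLOR_RGB2HSV); m=(h[...,0]>20)&(h[...,0]<32)&(h[...,1]>140)&(W[...,2]>.05)&(W[...,2]<.065); b=cv2.minAreaRect(W[m][:,:2].astype(np.float32)); print(b,tocad(b[0],c),np.median(W[m][:,2]))
E
python3 cad.py
```

```text
top0.npz [ 0.5044253   0.31025641 22.73911042] 731 0.0012073669984663804
t2.npz [ 0.50379068  0.3100326  22.69784496] 412 0.001171887421013637
w3.npz [ 0.5058155   0.31025012 22.55323205] 2408 0.0012623229779632414
((0.5622743368148804, 0.26297610998153687), (0.11180180311203003, 0.05322795733809471), 23.06263542175293) [[-0.03400952  0.06531298]] 0.056193710544187536
```

```bash
python3 -m inch '[{"x":-0.5,"y":0.2,"z":0,"yaw":-0.5},{"x":-0.9,"y":0.3,"z":0,"yaw":-0.9},{"x":-0.9,"y":0.2,"z":0,"yaw":-0.9},{"x":-0.9,"y":0.15,"z":0,"yaw":-0.9},{"x":-0.9,"y":0.1,"z":0,"yaw":-0.9}]'; python3 -m inch '[{"x":-0.9,"y":0,"z":0,"yaw":-0.9},{"x":-0.9,"y":-0.1,"z":0,"yaw":-0.9},{"x":-0.9,"y":-0.15,"z":0,"yaw":-0.9},{"x":-0.9,"y":-0.2,"z":0,"yaw":-0.9},{"x":-0.9,"y":-0.3,"z":0,"yaw":-0.9}]'; python3 -m inch '[{"x":-0.9,"y":-0.3,"z":0,"yaw":-0.5},{"x":-0.6,"y":-0.2,"z":0,"yaw":0},{"x":-0.2,"y":0,"z":0,"yaw":0},{"x":0,"y":0,"z":0,"yaw":0}]'; python3 -c "
from h import *
go(.510,.377,.12,-67.4)"
```

```text
time_s: 11.65
tcp_pos: [0.5175, 0.1819, 0.2138]
eef_rot: [-179.6, -0.1, -92.3]
contact_force: [0.5, -0.4, -1.1]
gripper_width: 0.0095
time_s: 12.07
tcp_pos: [0.5209, 0.3028, 0.2053]
eef_rot: [179.7, -0.4, -73.1]
contact_force: [0.6, -0.1, -0.8]
gripper_width: 0.0097
time_s: 12.4
tcp_pos: [0.5166, 0.3538, 0.1977]
eef_rot: [179.2, -0.6, -70.5]
contact_force: [-0.2, 0.2, -1.0]
gripper_width: 0.0094
t 12.4 p [0.5166 0.3538 0.1977] rot [179.2  -0.6 -70.5] w 0.0094 | yaw units -0.76 xyz units [-0.96 -0.11  3.11]
```

```bash
python3 -m inch '[{"x":-0.5,"y":-0.1,"z":0.3,"yaw":-0.4},{"x":-0.4,"y":0,"z":0.6,"yaw":-0.4},{"x":-0.1,"y":0,"z":0.8,"yaw":0},{"x":0,"y":0,"z":0.5,"yaw":0},{"x":0,"y":0,"z":0,"yaw":0}]'; python3 held.py w6.png; python3 -c "
from h import *
go(.510,.377,.085,-67.4)"
```

```text
time_s: 12.82
tcp_pos: [0.5081, 0.3766, 0.1382]
eef_rot: [179.1, -0.6, -67.2]
contact_force: [-0.2, -0.8, -2.4]
gripper_width: 0.0096
22610 [[ 0.0204 -0.0559 -0.0411]
 [ 0.0206 -0.0555 -0.0409]
 [ 0.0211 -0.0548 -0.0407]
 [ 0.0377 -0.027  -0.0114]
 [ 0.0794  0.048   0.0127]
 [ 0.0798  0.0509  0.013 ]
 [ 0.0802  0.0524  0.0132]]
rim [ 0.02   -0.057   0.0084] [0.0798 0.0543 0.0145] ((0.049906715750694275, -0.0013367906212806702), (0.05980277433991432, 0.11126571148633957), 0.01619768887758255)
t 12.87 p [0.5084 0.3767 0.1393] rot [179.1  -0.6 -67.2] w 0.0097 | yaw units 0.06 xyz units [ 0.01 -0.06  2.17]
```

```bash
python3 -m inch '[{"x":0,"y":0,"z":0.6,"yaw":0.05},{"x":0,"y":0,"z":0.8,"yaw":0},{"x":0,"y":0,"z":0.5,"yaw":0},{"x":0,"y":0,"z":0.2,"yaw":0},{"x":0,"y":0,"z":0,"yaw":0}]'; python3 -c "
from h import *
go(.510,.377,.044,-67.4)"
```

```text
time_s: 13.28
tcp_pos: [0.5104, 0.3757, 0.09]
eef_rot: [179.4, -0.5, -67.5]
contact_force: [-0.2, 0.0, -1.8]
gripper_width: 0.0094
t 13.28 p [0.5104 0.3757 0.09  ] rot [179.4  -0.5 -67.5] w 0.0094 | yaw units -0.01 xyz units [-0.06 -0.01  1.84]
```

```bash
python3 -m inch '[{"x":-0.06,"y":0,"z":0.4,"yaw":0},{"x":0,"y":0,"z":0.4,"yaw":0},{"x":0,"y":0,"z":0.4,"yaw":0},{"x":0,"y":0,"z":0.2,"yaw":0},{"x":0,"y":0,"z":0,"yaw":0}]';  python3 -c "
from h import *
go(.510,.377,.044,-67.4)"
```

```text
time_s: 13.7
tcp_pos: [0.5113, 0.3779, 0.0554]
eef_rot: [179.7, -0.4, -67.5]
contact_force: [-0.4, -0.9, -2.1]
gripper_width: 0.0097
t 13.7 p [0.5113 0.3779 0.0554] rot [179.7  -0.4 -67.5] w 0.0097 | yaw units -0.02 xyz units [0.01 0.06 0.46]
```

```bash
python3 -m inch '[{"x":0,"y":0.05,"z":0.2,"yaw":0},{"x":0,"y":0,"z":0.1,"yaw":0},{"x":0,"y":0,"z":0.06,"yaw":0}]'; python3 -m inch '[{"x":0,"y":0,"z":0.07,"yaw":0},{"x":0,"y":0,"z":0,"yaw":0}]'; python3 -m inch '[{"x":0,"y":0,"z":0.07,"yaw":0},{"x":0,"y":0,"z":0,"yaw":0}]'; python3 -c "
from h import *
go(.510,.377,.044,-67.4)"
```

```text
time_s: 13.95
tcp_pos: [0.5102, 0.3771, 0.046]
eef_rot: [179.7, -0.4, -67.4]
contact_force: [-3.7, -4.2, 15.1]
gripper_width: 0.0093
time_s: 14.12
tcp_pos: [0.5106, 0.3773, 0.0469]
eef_rot: [179.8, -0.4, -67.4]
contact_force: [0.7, 0.4, -0.7]
gripper_width: 0.0095
time_s: 14.28
tcp_pos: [0.5111, 0.3777, 0.0464]
eef_rot: [179.9, -0.4, -67.4]
contact_force: [-0.6, 0.3, -1.8]
gripper_width: 0.0096
t 14.28 p [0.5111 0.3777 0.0464] rot [179.9  -0.4 -67.4] w 0.0096 | yaw units 0.01 xyz units [0.01 0.05 0.1 ]
```

```bash
python3 -m inch '[{"x":0,"y":0,"z":0.12,"yaw":0},{"x":0,"y":0,"z":0.05,"yaw":0}]'; python3 held.py w7.png;  python3 - <<'E'
from h import *
go(.510,.377,.044,-67.4); print(r.get_state()["contact_force"])
E
```

```text
time_s: 14.45
tcp_pos: [0.5116, 0.3778, 0.046]
eef_rot: [-180.0, -0.4, -67.3]
contact_force: [-3.2, -0.9, 5.3]
gripper_width: 0.0095
119087 [[ 0.0207 -0.1384 -0.0471]
 [ 0.0214 -0.1368 -0.0469]
 [ 0.022  -0.1337 -0.0467]
 [ 0.078   0.0048 -0.0417]
 [ 0.1287  0.127   0.0115]
 [ 0.1299  0.1273  0.0119]
 [ 0.1306  0.1278  0.0122]]
rim [ 0.02   -0.0585  0.0072] [0.1177 0.0546 0.0137] ((0.06882919371128082, -0.0019638165831565857), (0.11290674656629562, 0.09781990945339203), 89.90438079833984)
t 14.5 p [0.5116 0.3777 0.0458] rot [-180.    -0.4  -67.3] w 0.0095 | yaw units 0.03 xyz units [0.   0.07 0.07]
[-3.61233854 -3.60852453 11.41739152]
```

```bash
python3 -m inch '[{"x":0,"y":0,"z":0,"yaw":0},{"x":0,"y":0,"z":0,"yaw":0},{"x":0,"y":0,"z":0,"yaw":0},{"x":0,"y":0,"z":0,"yaw":0},{"x":0,"y":0,"z":0,"yaw":0}]' -0.1; python3 -m inch '[{"x":0,"y":0,"z":-0.4,"yaw":0},{"x":0,"y":0,"z":-1,"yaw":0},{"x":0,"y":0,"z":-1,"yaw":0},{"x":0,"y":0,"z":-1,"yaw":0},{"x":0,"y":0,"z":-1,"yaw":0}]'; python3 -m inch '[{"x":0,"y":0,"z":-1,"yaw":0},{"x":0,"y":0,"z":-0.8,"yaw":0},{"x":0,"y":0,"z":-0.5,"yaw":0},{"x":-0.4,"y":0,"z":0,"yaw":0}]'
python3 - <<'E'
from h import *
from cad import *
go(.53,.05,.2,-67.1)
im,d,K,T=grab('wrist');cv2.imwrite('pics/w8.png',im[:,:,::-1]); np.savez('w8.npz',im=im,d=d,K=K,T=T)
W=cloud(d,K,T); c=np.array([.505,.310,22.65]); l=tocad(W[...,:2].reshape(-1,2),c).reshape(W.shape[:2]+(2,))
h=cv2.cvtColor(im,cv2.COLOR_RGB2HSV); g=W[...,2]
m=(g>.052)&(g<.062)&(h[...,1]<60)&(np.abs(l)<.1).all(-1); q=l[m]; print(len(q),cv2.minAreaRect(q.astype(np.float32)),np.percentile(g[m],[1,50,99])); print(fitL(q[::10],[-.031,-.036,0]))
# blue on the bench, from the earlier wrist view
z=np.load('w5.npz') if False else None
im,d,K,T=grab('top'); W=cloud(d,K,T); g=W[...,2]; h=cv2.cvtColor(im,cv2.COLOR_RGB2HSV); np.savez('t3.npz',im=im,d=d,K=K,T=T)
m=(g>.043)&(g<.062)&(np.abs(W[...,0]-.53)<.09)&(np.abs(W[...,1]-.05)<.09); q=W[m][:,:2]; print(len(q),np.median(g[m]),cv2.minAreaRect(q.astype(np.float32)))
b=cv2.minAreaRect(q.astype(np.float32))
for a in (-19,71,161,-109): print(a,fitL(q,[*b[0],a]))
E
```

```text
time_s: 14.92
tcp_pos: [0.512, 0.3783, 0.0457]
eef_rot: [-179.9, -0.4, -67.3]
contact_force: [-0.3, -0.7, -0.5]
gripper_width: 0.0363
time_s: 15.33
tcp_pos: [0.5089, 0.3757, 0.1538]
eef_rot: [179.3, -0.7, -67.3]
contact_force: [1.1, 1.1, 0.2]
gripper_width: 0.0394
time_s: 15.67
tcp_pos: [0.5074, 0.3863, 0.2236]
eef_rot: [179.9, -0.5, -67.3]
contact_force: [-0.6, -0.3, 0.7]
gripper_width: 0.0395
t 15.67 p [0.5074 0.3863 0.2236] rot [179.9  -0.5 -67.3] w 0.0395 | yaw units -0.06 xyz units [12.74  4.4   0.95]
2779 ((-0.032751426100730896, -0.03602036461234093), (0.11236569285392761, 0.11207744479179382), 0.12046929448843002) [0.05223005 0.0563162  0.05847209]
(array([-0.03273573, -0.03529466,  0.16853384]), np.float64(0.0008720787855283115))
618 0.05168270314856738 ((0.5118060111999512, 0.05453139543533325), (0.11189182847738266, 0.11253636330366135), 60.39700698852539)
-19 (array([  0.51901408,   0.06035223, -33.35549035]), np.float64(0.002))
71 (array([ 0.51276527,  0.06270098, 58.06712529]), np.float64(0.002))
161 (array([5.11590959e-01, 5.46470367e-02, 1.50621761e+02]), np.float64(0.0009636945724487305))
-109 (array([ 5.15662776e-01,  4.74827294e-02, -1.16375588e+02]), np.float64(0.002))
```

View pics/w8.png

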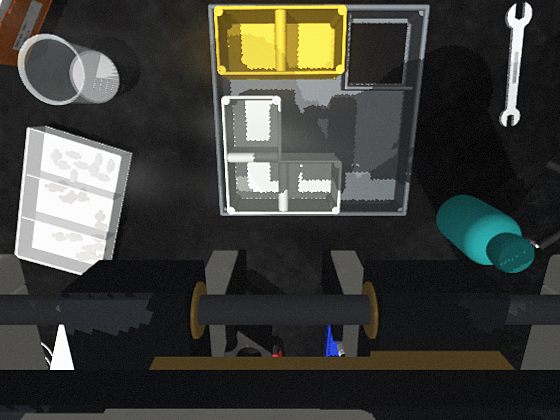

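White sits flat at caddy (-33,-36) mm, turned 0.1°, at (220–340, 95–215) in the picture. I'll check the blue bin's orientation in a crop.

```bash
python3 -c "
import numpy as np,cv2
im=np.load('t3.npz')['im']; cv2.imwrite('pics/t3.png',cv2.resize(im[90:230,230:390],None,fx=4,fy=4,interpolation=cv2.INTER_CUBIC)[:,:,::-1])"
```

```text
(no output)
```

View pics/t3.png

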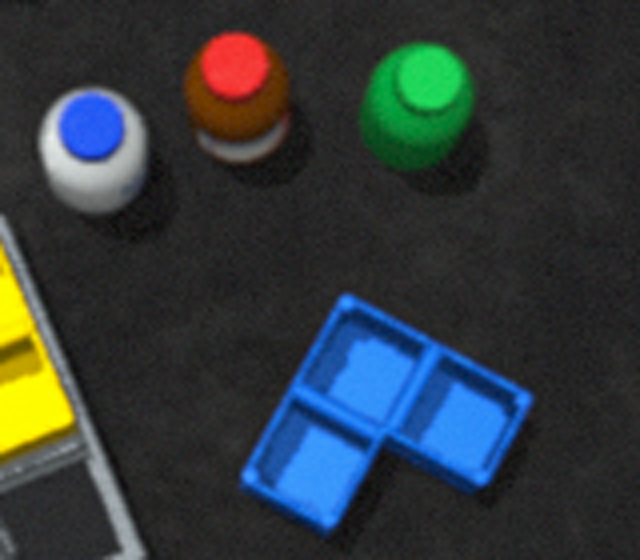

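Run:
```python
from h import *
from cad import *
s=r.get_state(); print(s["joints"].round(1),s["eef_rot"].round(1))
z=np.load('t3.npz'); W=cloud(z['d'],z['K'],z['T']); g=W[...,2]; m=(g>.095)&(np.hypot(W[...,0]-.69,W[...,1]-.13)<.15)
import itertools
for n,(x,y) in dict(amber=(.696,.133),clear=(.664,.206),green=(.69,.04)).items():
    k=m&(np.hypot(W[...,0]-x,W[...,1]-y)<.03); print(n,W[k].mean(0).round(4))
```

```text
[ 55.2  17.9  -5.6   0.4 -67.  -32.6] [179.7  -0.6 -67.3]
amber [0.6949 0.133  0.1026]
clear [0.6632 0.2054 0.1057]
green [0.6877 0.0354 0.1025]
```

Blue lies with its open quadrant toward the lower right, its bars at (330,410) and (405,390), and its corner at (345,300). I pinch its bar at local x -29 and turn it -128° on the way over.

```bash
python3 -m inch '[{"x":0.9,"y":0.35,"z":0,"yaw":-0.9},{"x":0.9,"y":0.4,"z":0,"yaw":-0.9},{"x":0.85,"y":0.4,"z":0,"yaw":-0.9},{"x":0.8,"y":0.45,"z":0,"yaw":-0.9},{"x":0.8,"y":0.5,"z":0,"yaw":-0.9}]'; python3 -m inch '[{"x":0.75,"y":0.55,"z":0,"yaw":-0.9},{"x":0.7,"y":0.6,"z":0,"yaw":-0.9},{"x":0.7,"y":0.65,"z":0,"yaw":-0.9},{"x":0.6,"y":0.7,"z":0,"yaw":-0.9},{"x":0.6,"y":0.8,"z":0,"yaw":-0.9}]';  python3 -c "
from h import *
go(.5308,.0438,.15,-29.4)"
```

```text
time_s: 16.18
tcp_pos: [0.51, 0.2685, 0.2145]
eef_rot: [179.0, -0.4, -48.2]
contact_force: [0.6, 0.9, 1.4]
gripper_width: 0.0393
time_s: 16.6
tcp_pos: [0.516, 0.1441, 0.2096]
eef_rot: [178.2, 0.3, -29.2]
contact_force: [-0.2, 0.7, 0.1]
gripper_width: 0.0393
t 16.6 p [0.516  0.1441 0.2096] rot [178.2   0.3 -29.2] w 0.0393 | yaw units 0.05 xyz units [2.49 3.2  2.38]
```

```bash
python3 -m inch '[{"x":0.5,"y":0.7,"z":0,"yaw":0},{"x":0.5,"y":0.8,"z":0,"yaw":0},{"x":0.5,"y":0.7,"z":0,"yaw":0},{"x":0.3,"y":0.4,"z":0,"yaw":0},{"x":0,"y":0.2,"z":0,"yaw":0}]';  python3 - <<'E'
from h import *
go(.5308,.0438,.15,-29.4)
im,d,K,T=grab('wrist'); np.savez('w9.npz',im=im,d=d,K=K,T=T)
W=cloud(d,K,T); g=W[...,2]
m=(g>.046)&(g<.062)&(np.abs(W[...,0]-.52)<.09)&(np.abs(W[...,1]-.05)<.09); q=W[m][:,:2]; print(len(q),np.median(g[m]),cv2.minAreaRect(q.astype(np.float32)))
print(fitL(q[::6],[.5116,.0546,150.6]))
E
```

```text
time_s: 17.02
tcp_pos: [0.517, 0.0531, 0.2051]
eef_rot: [177.7, 0.7, -29.0]
contact_force: [0.1, 0.4, 0.5]
gripper_width: 0.0392
t 17.02 p [0.517  0.0531 0.2051] rot [177.7   0.7 -29. ] w 0.0392 | yaw units 0.09 xyz units [0.66 0.05 2.2 ]
3172 0.05312348661898281 ((0.5122434496879578, 0.05471143126487732), (0.11211323738098145, 0.11184312403202057), 60.5205192565918)
(array([5.12550175e-01, 5.44972170e-02, 1.50509424e+02]), np.float64(0.0008839759826660157))
```

```bash
python3 -m inch '[{"x":0.5,"y":0,"z":0.4,"yaw":0.1},{"x":0.2,"y":0,"z":0.8,"yaw":0},{"x":0,"y":0,"z":1,"yaw":0},{"x":0,"y":0,"z":0.8,"yaw":0},{"x":0,"y":0,"z":0.4,"yaw":0}]';  python3 -c "
from h import *
go(.5312,.0438,.038,-29.4)"
```

```text
time_s: 17.48
tcp_pos: [0.5292, 0.044, 0.117]
eef_rot: [177.8, 0.7, -29.4]
contact_force: [-0.8, 0.2, -0.2]
gripper_width: 0.0393
t 17.48 p [0.5292 0.044  0.117 ] rot [177.8   0.7 -29.4] w 0.0393 | yaw units -0.01 xyz units [ 0.07 -0.03  3.16]
```

```bash
python3 -m inch '[{"x":0,"y":0,"z":0.8,"yaw":0},{"x":0,"y":0,"z":0.9,"yaw":0},{"x":0,"y":0,"z":0.7,"yaw":0},{"x":0,"y":0,"z":0.3,"yaw":0},{"x":0,"y":0,"z":0,"yaw":0}]';  python3 -c "
from h import *
go(.5312,.0438,.038,-29.4)"
```

```text
time_s: 17.9
tcp_pos: [0.5239, 0.0445, 0.0419]
eef_rot: [177.5, 0.9, -29.3]
contact_force: [1.7, -0.8, 2.0]
gripper_width: 0.0391
t 17.9 p [0.5239 0.0445 0.0419] rot [177.5   0.9 -29.3] w 0.0391 | yaw units 0.03 xyz units [ 0.27 -0.12  0.16]
```

```bash
python3 -m inch '[{"x":0.27,"y":-0.12,"z":0.08,"yaw":0},{"x":0.05,"y":0,"z":0.05,"yaw":0}]';  python3 -m inch '[{"x":0,"y":0,"z":0,"yaw":0},{"x":0,"y":0,"z":0,"yaw":0},{"x":0,"y":0,"z":0,"yaw":0},{"x":0,"y":0,"z":0,"yaw":0},{"x":0,"y":0,"z":0,"yaw":0}]' -1 45; python3 -c "
from h import *
go(.5312,.0438,.038,-29.4); print(r.get_state()['contact_force'])"
```

```text
time_s: 18.07
tcp_pos: [0.5328, 0.0441, 0.0387]
eef_rot: [177.4, 0.9, -29.2]
contact_force: [1.1, -0.1, -0.8]
gripper_width: 0.0397
time_s: 18.48
tcp_pos: [0.5347, 0.0448, 0.0412]
eef_rot: [177.6, 0.8, -29.2]
contact_force: [-0.1, -0.5, -0.2]
gripper_width: 0.0117
t 18.48 p [0.5347 0.0448 0.0412] rot [177.6   0.8 -29.2] w 0.0117 | yaw units 0.05 xyz units [-0.1   0.1   0.13]
[-0.05174217 -0.54415792 -0.15500211]
```

```bash
python3 -m inch '[{"x":0,"y":0,"z":0,"yaw":0},{"x":0,"y":0,"z":0,"yaw":0},{"x":0,"y":0,"z":-0.2,"yaw":0},{"x":0,"y":0,"z":-0.5,"yaw":0},{"x":0,"y":0,"z":-0.8,"yaw":0}]';python3 -m inch '[{"x":0,"y":0,"z":-1,"yaw":0},{"x":0,"y":0,"z":-1,"yaw":0},{"x":0,"y":0,"z":-1,"yaw":0},{"x":0,"y":0,"z":-1,"yaw":0},{"x":0,"y":0,"z":-0.8,"yaw":0}]';python3 -m inch '[{"x":0,"y":0,"z":-0.5,"yaw":0},{"x":0,"y":0,"z":-0.2,"yaw":0},{"x":0,"y":0,"z":0,"yaw":0}]'; python3 held.py w10.png;python3 -c "
from h import *
go(.4439,.3215,.2,-157.4)"
```

```text
time_s: 18.9
tcp_pos: [0.5331, 0.0452, 0.0776]
eef_rot: [177.4, 1.0, -29.3]
contact_force: [0.9, -0.3, -1.2]
gripper_width: 0.0098
time_s: 19.32
tcp_pos: [0.535, 0.0474, 0.2019]
eef_rot: [177.1, 1.3, -29.3]
contact_force: [0.4, 0.5, -1.3]
gripper_width: 0.0097
time_s: 19.57
tcp_pos: [0.5373, 0.0482, 0.2258]
eef_rot: [177.4, 1.0, -29.3]
contact_force: [0.5, -0.6, -2.0]
gripper_width: 0.0097
9438 [[ 0.0206 -0.0555 -0.0401]
 [ 0.0211 -0.0548 -0.0392]
 [ 0.0224 -0.0538 -0.0381]
 [ 0.0301 -0.0008 -0.0011]
 [ 0.0307  0.052   0.0146]
 [ 0.0307  0.0528  0.0149]
 [ 0.0308  0.0535  0.0152]]
rim [ 0.02   -0.0567  0.0103] [0.031  0.0548 0.0163] ((0.025541555136442184, -0.0009440258145332336), (0.010958971455693245, 0.11148937791585922), 0.0588245615363121)
t 19.62 p [0.537  0.0481 0.2251] rot [177.4   1.  -29.3] w 0.0096 | yaw units 32.01 xyz units [-0.76 11.53  1.01]
```

View pics/w10.png

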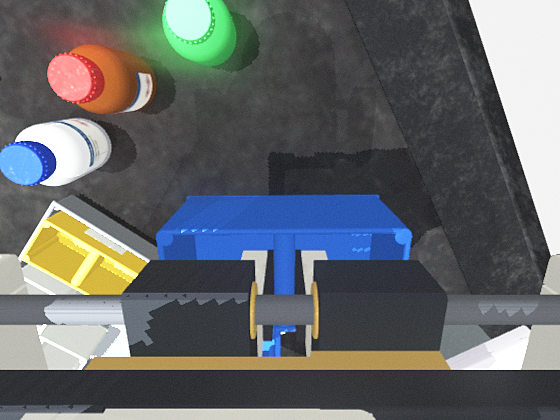

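The blue bin hangs straight in the jaws, its front face at row 215 between columns 157 and 411. I turn it while carrying it over.

```bash
python3 -m inch '[{"x":-0.3,"y":-0.2,"z":0,"yaw":0.6},{"x":-0.5,"y":-0.3,"z":0,"yaw":1},{"x":-0.5,"y":-0.3,"z":0,"yaw":1},{"x":-0.5,"y":-0.25,"z":0,"yaw":1},{"x":-0.5,"y":-0.2,"z":0,"yaw":1}]'; python3 -m inch '[{"x":-0.58,"y":-0.15,"z":0,"yaw":1},{"x":-0.58,"y":-0.1,"z":0,"yaw":1},{"x":-0.58,"y":-0.1,"z":0,"yaw":1},{"x":-0.58,"y":-0.05,"z":0,"yaw":1},{"x":-0.58,"y":0,"z":0,"yaw":1}]'; python3 -m inch '[{"x":-0.58,"y":0.05,"z":0,"yaw":1},{"x":-0.58,"y":0.1,"z":0,"yaw":1},{"x":-0.58,"y":0.1,"z":0,"yaw":1},{"x":-0.58,"y":0.15,"z":0,"yaw":1},{"x":-0.55,"y":0.2,"z":0,"yaw":1}]'; python3 -c "
from h import *
go(.4406,.3209,.2,-157.4)"
```

```text
time_s: 20.03
tcp_pos: [0.5055, 0.1061, 0.2173]
eef_rot: [176.6, 0.3, -48.7]
contact_force: [0.8, 0.5, -1.7]
gripper_width: 0.0097
time_s: 20.45
tcp_pos: [0.4686, 0.1729, 0.2081]
eef_rot: [175.9, -1.1, -69.8]
contact_force: [0.4, 0.0, -1.6]
gripper_width: 0.0099
time_s: 20.87
tcp_pos: [0.4336, 0.2405, 0.1988]
eef_rot: [176.0, -3.0, -90.9]
contact_force: [-0.4, -0.4, -2.0]
gripper_width: 0.0095
t 20.87 p [0.4336 0.2405 0.1988] rot [176.   -3.  -90.9] w 0.0095 | yaw units 16.63 xyz units [-1.49  2.86 -0.05]
```

The tool's tilt has crept to about 5° during this turn, and there is no roll command. I'll see how it responds to standing still and to up/down motion before placing.

```bash
cat >> h.py <<'E'
def tilt():
    from scipy.spatial.transform import Rotation as Ro
    s=r.get_state(); v=Ro.from_euler("xyz",s["eef_rot"],degrees=True).apply([0,0,1]); j=np.radians(s["joints"][0]); 
    rad=v[:2]@[np.cos(j),np.sin(j)]; tan=v[:2]@[-np.sin(j),np.cos(j)]
    print("tilt deg out",np.degrees(rad).round(2),"tan",np.degrees(tan).round(2),"z",s["tcp_pos"][2].round(4),"j",s["joints"].round(1))
E
Z='import h;h.tilt()'; python3 -c "$Z"; python3 -m inch '[{"x":0,"y":0,"z":0,"yaw":0},{"x":0,"y":0,"z":0,"yaw":0},{"x":0,"y":0,"z":0,"yaw":0},{"x":0,"y":0,"z":0,"yaw":0},{"x":0,"y":0,"z":0,"yaw":0}]' >/dev/null; python3 -c "$Z"; python3 -m inch '[{"x":0,"y":0,"z":0,"yaw":1},{"x":0,"y":0,"z":0,"yaw":1},{"x":0,"y":0,"z":0,"yaw":1},{"x":0,"y":0,"z":0,"yaw":1},{"x":0,"y":0,"z":0,"yaw":1}]'>/dev/null; python3 -c "$Z"; python3 -m inch '[{"x":0,"y":0,"z":-0.6,"yaw":1},{"x":0,"y":0,"z":-0.6,"yaw":1},{"x":0,"y":0,"z":-0.6,"yaw":1},{"x":0,"y":0,"z":-0.6,"yaw":1},{"x":0,"y":0,"z":0,"yaw":1}]'; python3 -c "$Z"; python3 -m inch '[{"x":0,"y":0,"z":0,"yaw":0},{"x":0,"y":0,"z":0,"yaw":0}]'>/dev/null;  python3 -c "$Z
h.go(.4406,.3209,.2,-157.4)"
```

```text
tilt deg out -4.84 tan 1.29 z 0.1988 j [ 50.7   8.5 -20.6  -1.4 -65.8 -51.1]
tilt deg out -5.36 tan 1.36 z 0.1936 j [ 50.9   8.8 -20.9  -1.5 -65.6 -51.1]
tilt deg out -5.41 tan 1.36 z 0.1931 j [ 50.6   8.8 -21.   -1.5 -65.6 -71.5]
time_s: 22.12
tcp_pos: [0.4369, 0.2367, 0.2541]
eef_rot: [178.9, -5.7, -132.7]
contact_force: [1.0, 0.2, -0.4]
gripper_width: 0.01
tilt deg out -5.61 tan 1.34 z 0.2541 j [ 50.1   6.6 -15.3  -1.4 -73.7 -92.4]
tilt deg out -5.51 tan 1.34 z 0.2549 j [ 50.    6.6 -15.2  -1.4 -73.7 -92.4]
t 22.28 p [0.4375 0.236  0.2549] rot [ 178.9   -5.6 -132.8] w 0.0099 | yaw units 6.15 xyz units [-1.42  3.09  2.19]
```

```bash
Z='import h;h.tilt()'; python3 -m inch '[{"x":0,"y":0,"z":0,"yaw":1},{"x":0,"y":0,"z":0,"yaw":1},{"x":0,"y":0,"z":0,"yaw":1},{"x":0,"y":0,"z":0,"yaw":1},{"x":0,"y":0,"z":0,"yaw":1}]'>/dev/null; python3 -c "$Z"; python3 -m inch '[{"x":0,"y":0,"z":0,"yaw":1},{"x":0,"y":0,"z":0,"yaw":0}]'>/dev/null;  python3 -c "$Z";python3 -m inch '[{"x":0,"y":0.6,"z":0,"yaw":0},{"x":0,"y":0.6,"z":0,"yaw":0},{"x":0,"y":0.6,"z":0,"yaw":0},{"x":0,"y":0.6,"z":0,"yaw":0},{"x":0,"y":0.4,"z":0,"yaw":0}]'>/dev/null;  python3 -c "$Z
h.go(.4406,.3209,.2,-157.4)"
```

```text
tilt deg out -5.7 tan 1.38 z 0.2526 j [  49.8    6.6  -15.5   -1.4  -73.6 -112.2]
tilt deg out -5.81 tan 1.39 z 0.2514 j [  49.7    6.7  -15.6   -1.5  -73.6 -116.3]
tilt deg out -5.76 tan 2.14 z 0.248 j [  56.8    7.9  -14.3   -2.2  -73.6 -122.3]
t 23.28 p [0.4074 0.2975 0.248 ] rot [-178.6   -6.  -156.3] w 0.0097 | yaw units 0.28 xyz units [-1.59  0.35  1.92]
```

```bash
Z='import h;h.tilt()'; python3 -m inch '[{"x":-0.5,"y":0.1,"z":0,"yaw":0.3},{"x":-0.5,"y":0.1,"z":0,"yaw":0},{"x":-0.4,"y":0.1,"z":0,"yaw":0},{"x":-0.1,"y":0,"z":0,"yaw":0},{"x":0,"y":0,"z":0,"yaw":0}]'>/dev/null;  python3 -c "$Z"; python3 -m inch '[{"x":0,"y":0,"z":0.5,"yaw":0},{"x":0,"y":0,"z":0.8,"yaw":0},{"x":0,"y":0,"z":0.8,"yaw":0},{"x":0,"y":0,"z":0.5,"yaw":0},{"x":0,"y":0,"z":0,"yaw":0}]'>/dev/null;  python3 -c "$Z
h.go(.4406,.3209,.12,-157.4)"; python3 held.py w11.png
```

```text
tilt deg out -5.89 tan 1.98 z 0.2425 j [  55.4   12.1   -9.8   -2.1  -74.  -121.6]
tilt deg out -5.84 tan 1.98 z 0.1756 j [  55.3   14.5  -15.9   -2.2  -65.5 -121.3]
t 24.12 p [0.4368 0.3171 0.1756] rot [-178.5   -6.  -157.1] w 0.0095 | yaw units 0.08 xyz units [-0.2   0.08  2.23]
9311 [[ 0.0205 -0.0542 -0.0362]
 [ 0.0211 -0.0534 -0.0356]
 [ 0.022  -0.0524 -0.0341]
 [ 0.0301 -0.0002  0.0025]
 [ 0.0345  0.0526  0.0181]
 [ 0.0346  0.054   0.0184]
 [ 0.0347  0.0549  0.0187]]
rim [ 0.02   -0.055   0.0138] [0.0293 0.056  0.0204] ((0.02463771030306816, 0.00045938044786453247), (0.009241216816008091, 0.11098446696996689), 0.0076845264993608)
```

The tilt is now about 6° about the jaw axis, and rest and pure turns leave it alone. One short experiment: slow up, fast down, then fast up, slow down.

```bash
Z='import h;h.tilt()'; python3 -m inch '[{"x":0,"y":0,"z":-0.4,"yaw":0},{"x":0,"y":0,"z":-0.4,"yaw":0},{"x":0,"y":0,"z":-0.4,"yaw":0},{"x":0,"y":0,"z":-0.4,"yaw":0},{"x":0,"y":0,"z":-0.4,"yaw":0}]'>/dev/null;  python3 -m inch '[{"x":0,"y":0,"z":0,"yaw":0},{"x":0,"y":0,"z":0,"yaw":0}]' >/dev/null; python3 -c "$Z"; python3 -m inch '[{"x":0,"y":0,"z":1,"yaw":0},{"x":0,"y":0,"z":1,"yaw":0},{"x":0,"y":0,"z":0,"yaw":0},{"x":0,"y":0,"z":0,"yaw":0}]'>/dev/null; python3 -c "$Z"; python3 -m inch '[{"x":0,"y":0,"z":-1,"yaw":0},{"x":0,"y":0,"z":-1,"yaw":0},{"x":0,"y":0,"z":0,"yaw":0},{"x":0,"y":0,"z":0,"yaw":0}]'>/dev/null; python3 -c "$Z";  python3 -m inch '[{"x":0,"y":0,"z":0.4,"yaw":0},{"x":0,"y":0,"z":0.4,"yaw":0},{"x":0,"y":0,"z":0.4,"yaw":0},{"x":0,"y":0,"z":0.4,"yaw":0},{"x":0,"y":0,"z":0.4,"yaw":0}]'>/dev/null;  python3 -m inch '[{"x":0,"y":0,"z":0,"yaw":0},{"x":0,"y":0,"z":0,"yaw":0}]' >/dev/null; python3 -c "$Z
h.go(.4406,.3209,.12,-157.4)"
```

```text
tilt deg out -5.13 tan 1.77 z 0.241 j [  55.    12.   -10.1   -1.9  -73.  -121.4]
tilt deg out -4.63 tan 1.72 z 0.1948 j [  55.2   13.5  -14.6   -1.9  -66.6 -121.3]
tilt deg out -4.7 tan 1.64 z 0.2498 j [  55.    11.6   -9.5   -1.7  -73.6 -121.4]
tilt deg out -4.89 tan 1.68 z 0.1931 j [  55.2   13.5  -14.7   -1.8  -66.6 -121.3]
t 26.0 p [0.4426 0.3193 0.1931] rot [-178.8   -5.  -157. ] w 0.0099 | yaw units 0.1 xyz units [0.05 0.09 2.92]
```

Slow up and fast down reduces the tilt by about 1.2° a cycle, so I'll repeat it.

```bash
Z='import h;h.tilt()'; python3 -m inch '[{"x":0,"y":0,"z":-0.4,"yaw":0},{"x":0,"y":0,"z":-0.4,"yaw":0},{"x":0,"y":0,"z":-0.4,"yaw":0},{"x":0,"y":0,"z":-0.4,"yaw":0},{"x":0,"y":0,"z":-0.4,"yaw":0}]'>/dev/null;  python3 -m inch '[{"x":0,"y":0,"z":0,"yaw":0},{"x":0,"y":0,"z":1,"yaw":0},{"x":0,"y":0,"z":1,"yaw":0},{"x":0,"y":0,"z":0,"yaw":0}]' >/dev/null; python3 -c "$Z"; python3 -m inch '[{"x":0,"y":0,"z":-0.4,"yaw":0},{"x":0,"y":0,"z":-0.4,"yaw":0},{"x":0,"y":0,"z":-0.4,"yaw":0},{"x":0,"y":0,"z":-0.4,"yaw":0},{"x":0,"y":0,"z":-0.4,"yaw":0}]'>/dev/null;  python3 -m inch '[{"x":0,"y":0,"z":0,"yaw":0},{"x":0,"y":0,"z":1,"yaw":0},{"x":0,"y":0,"z":1,"yaw":0},{"x":0,"y":0,"z":0,"yaw":0}]' >/dev/null; python3 -c "$Z"; python3 -m inch '[{"x":0,"y":0,"z":-0.3,"yaw":0},{"x":0,"y":0,"z":-0.3,"yaw":0},{"x":0,"y":0,"z":-0.3,"yaw":0},{"x":0,"y":0,"z":-0.3,"yaw":0},{"x":0,"y":0,"z":-0.3,"yaw":0}]'>/dev/null; python3 -c "$Z
h.go(.4406,.3209,.12,-157.4)"
```

```text
tilt deg out -4.2 tan 1.59 z 0.2038 j [  55.1   13.   -13.9   -1.7  -67.3 -121.3]
tilt deg out -3.13 tan 1.32 z 0.2235 j [  55.1   12.1  -12.4   -1.4  -68.6 -121.4]
tilt deg out -2.96 tan 1.21 z 0.2698 j [  55.    10.7   -8.2   -1.3  -74.1 -121.4]
t 27.92 p [0.4549 0.3284 0.2698] rot [-179.5   -3.2 -156.8] w 0.0101 | yaw units 0.15 xyz units [ 0.64 -0.06  5.99]
```

```bash
Z='import h;h.tilt()'; python3 -m inch '[{"x":0.2,"y":0,"z":1,"yaw":0.1},{"x":0.2,"y":0,"z":1,"yaw":0},{"x":0,"y":0,"z":0,"yaw":0},{"x":0,"y":0,"z":-0.3,"yaw":0},{"x":0,"y":0,"z":-0.3,"yaw":0}]'>/dev/null; python3 -c "$Z";  python3 -m inch '[{"x":0,"y":0,"z":-0.3,"yaw":0},{"x":0,"y":0,"z":-0.3,"yaw":0},{"x":0,"y":0,"z":0,"yaw":0},{"x":0,"y":0,"z":1,"yaw":0},{"x":0,"y":0,"z":1,"yaw":0}]' >/dev/null; python3 -c "$Z"; python3 -m inch '[{"x":0,"y":0,"z":0,"yaw":0},{"x":0,"y":0,"z":1,"yaw":0},{"x":0,"y":0,"z":1,"yaw":0},{"x":0,"y":0,"z":0,"yaw":0}]' >/dev/null; python3 -c "$Z
h.go(.4406,.3209,.08,-157.4)"
```

```text
tilt deg out -2.31 tan 1.1 z 0.2447 j [  55.6   10.4  -11.8   -1.2  -70.1 -122.3]
tilt deg out -1.03 tan 0.85 z 0.2252 j [  55.6   11.1  -13.7   -0.9  -66.3 -122.3]
tilt deg out -1.02 tan 0.84 z 0.1754 j [  55.7   13.3  -17.7   -1.   -60.  -122.3]
t 29.08 p [0.4515 0.3306 0.1754] rot [ 179.8   -1.3 -157.1] w 0.0092 | yaw units 0.08 xyz units [ 0.55 -0.19  3.82]
```

```bash
Z='import h;h.tilt()'; python3 -m inch '[{"x":0.3,"y":-0.1,"z":0.3,"yaw":0.1},{"x":0.2,"y":-0.1,"z":0.8,"yaw":0},{"x":0,"y":0,"z":0.8,"yaw":0},{"x":0,"y":0,"z":0.6,"yaw":0},{"x":0,"y":0,"z":0,"yaw":0}]'; python3 -c "$Z
h.go(.4406,.3209,.08,-157.4)"; python3 held.py w12.png
```

```text
time_s: 29.5
tcp_pos: [0.4448, 0.3243, 0.1217]
eef_rot: [179.8, -0.8, -157.4]
contact_force: [0.2, -0.7, -1.7]
gripper_width: 0.0093
tilt deg out -0.56 tan 0.65 z 0.1217 j [  56.    15.4  -23.    -0.8  -52.1 -122.9]
t 29.5 p [0.4448 0.3243 0.1217] rot [ 179.8   -0.8 -157.4] w 0.0093 | yaw units 0.01 xyz units [ 0.21 -0.06  1.67]
16942 [[ 0.021  -0.0537 -0.0582]
 [ 0.0222 -0.0529 -0.0568]
 [ 0.0238 -0.0512 -0.0546]
 [ 0.031   0.0447 -0.0176]
 [ 0.1283  0.0913  0.0143]
 [ 0.1305  0.0932  0.0145]
 [ 0.1318  0.0943  0.0148]]
rim [ 0.02   -0.0557  0.01  ] [0.0305 0.0563 0.0157] ((0.025266828015446663, 0.0002847053110599518), (0.11194625496864319, 0.010462907142937183), 89.92913055419922)
```

```bash
Z='import h;h.tilt()'; python3 -m inch '[{"x":0.2,"y":-0.08,"z":0.3,"yaw":0},{"x":0,"y":0,"z":0.5,"yaw":0},{"x":0,"y":0,"z":0.4,"yaw":0},{"x":0,"y":0,"z":0.2,"yaw":0},{"x":0,"y":0,"z":0,"yaw":0}]'; python3 -c "$Z
h.go(.4408,.3198,.046,-157.4)"
```

```text
time_s: 29.97
tcp_pos: [0.4444, 0.3246, 0.0944]
eef_rot: [179.5, -0.2, -157.3]
contact_force: [-0.3, 0.1, -1.6]
gripper_width: 0.0097
tilt deg out 0.15 tan 0.5 z 0.0944 j [  56.2   16.8  -25.4   -0.7  -47.6 -123. ]
t 29.97 p [0.4444 0.3246 0.0944] rot [ 179.5   -0.2 -157.3] w 0.0097 | yaw units 0.03 xyz units [ 0.21 -0.12  1.94]
```

```bash
Z='import h;h.tilt()'; python3 -m inch '[{"x":0.25,"y":-0.14,"z":-0.2,"yaw":0},{"x":0.1,"y":-0.05,"z":0,"yaw":0},{"x":0,"y":0,"z":0,"yaw":0}]'; python3 -c "$Z
h.go(.4408,.3198,.046,-157.4)"; python3 held.py w12.png | tail -1
python3 - <<'E'
from h import *
from cad import *
im,d,K,T=grab('top'); cv2.imwrite('pics/t4.png',cv2.resize(im[90:290,130:330],None,fx=3,fy=3)[:,:,::-1])
E
```

```text
time_s: 30.22
tcp_pos: [0.4379, 0.3164, 0.1009]
eef_rot: [179.5, -0.1, -157.2]
contact_force: [-0.2, 0.5, -0.8]
gripper_width: 0.0096
tilt deg out 0.17 tan 0.48 z 0.1009 j [  56.3   15.5  -26.3   -0.6  -48.  -123.1]
t 30.22 p [0.4379 0.3164 0.1009] rot [ 1.795e+02 -1.000e-01 -1.572e+02] w 0.0096 | yaw units 0.04 xyz units [-0.16  0.08  2.2 ]
rim [ 0.02   -0.0557  0.0095] [0.0307 0.0567 0.0153] ((0.025359606370329857, 0.0004973895847797394), (0.11237186938524246, 0.010630213655531406), 89.95043182373047)
```

View pics/t4.png

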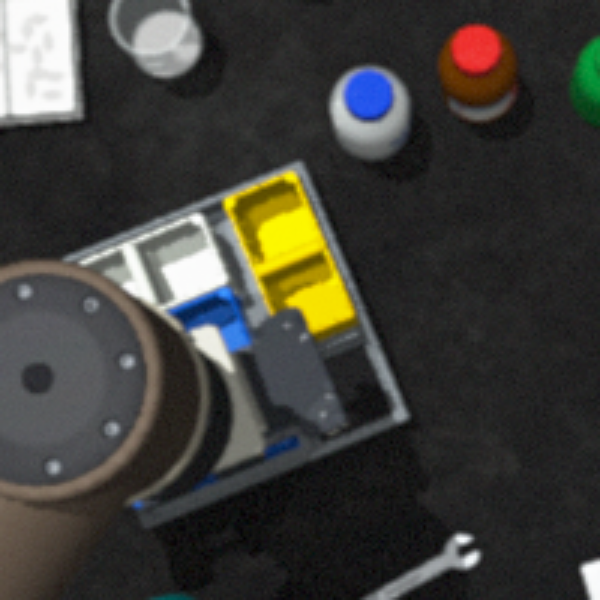

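The blue arm at (215,315) lies beside the white bin, with a gap to it and clear of the yellow row. I lower it in two steps.

```bash
Z='import h;h.tilt()'; python3 -m inch '[{"x":0,"y":0,"z":0.3,"yaw":0},{"x":0,"y":0,"z":0.3,"yaw":0},{"x":0,"y":0,"z":0.2,"yaw":0},{"x":0,"y":0,"z":0,"yaw":0}]'; python3 -c "$Z
h.go(.4408,.3198,.046,-157.4)"
```

```text
time_s: 30.65
tcp_pos: [0.4386, 0.3176, 0.0798]
eef_rot: [179.4, 0.0, -157.2]
contact_force: [0.1, -0.4, -1.4]
gripper_width: 0.0096
tilt deg out 0.33 tan 0.47 z 0.0798 j [  56.3   17.1  -27.5   -0.7  -45.1 -123.1]
t 30.65 p [0.4386 0.3176 0.0798] rot [ 179.4    0.  -157.2] w 0.0096 | yaw units 0.04 xyz units [-0.12  0.05  1.35]
```

```bash
Z='import h;h.tilt()'; python3 -m inch '[{"x":-0.08,"y":0.03,"z":0.3,"yaw":0.05},{"x":0,"y":0,"z":0.3,"yaw":0},{"x":0,"y":0,"z":0.2,"yaw":0},{"x":0,"y":0,"z":0.15,"yaw":0},{"x":0,"y":0,"z":0,"yaw":0}]'; python3 -c "$Z
h.go(.4408,.3198,.046,-157.4)"
```

```text
time_s: 31.07
tcp_pos: [0.4399, 0.3189, 0.0518]
eef_rot: [179.5, -0.1, -157.5]
contact_force: [-0.8, -0.1, -1.8]
gripper_width: 0.0097
tilt deg out 0.16 tan 0.47 z 0.0518 j [  56.3   19.5  -28.6   -0.7  -41.7 -123.2]
t 31.07 p [0.4399 0.3189 0.0518] rot [ 1.795e+02 -1.000e-01 -1.575e+02] w 0.0097 | yaw units -0.02 xyz units [-0.05  0.02  0.23]
```

```bash
Z='import h;h.tilt()'; python3 -m inch '[{"x":-0.04,"y":0,"z":0.12,"yaw":0},{"x":0,"y":0,"z":0.1,"yaw":0},{"x":0,"y":0,"z":0.06,"yaw":0}]'; python3 -m inch '[{"x":0,"y":0,"z":0.08,"yaw":0},{"x":0,"y":0,"z":0.04,"yaw":0}]'; python3 -m inch '[{"x":0,"y":0,"z":0.08,"yaw":0},{"x":0,"y":0,"z":0.04,"yaw":0}]'; python3 -c "$Z
h.go(.4408,.3198,.046,-157.4)"
```

```text
time_s: 31.32
tcp_pos: [0.4409, 0.3194, 0.0444]
eef_rot: [179.5, -0.1, -157.5]
contact_force: [-5.0, -1.3, 7.9]
gripper_width: 0.0098
time_s: 31.48
tcp_pos: [0.4409, 0.3195, 0.0442]
eef_rot: [179.6, -0.1, -157.4]
contact_force: [-3.3, -1.8, 3.5]
gripper_width: 0.0099
time_s: 31.65
tcp_pos: [0.4409, 0.3196, 0.0442]
eef_rot: [179.5, -0.0, -157.3]
contact_force: [-1.2, -0.9, 2.2]
gripper_width: 0.0096
tilt deg out 0.24 tan 0.39 z 0.0442 j [  56.3   20.2  -29.    -0.6  -40.6 -123.1]
t 31.65 p [0.4409 0.3196 0.0442] rot [ 179.5   -0.  -157.3] w 0.0096 | yaw units 0.02 xyz units [ 0.    0.01 -0.07]
```

```bash
Z='import h;h.tilt()'; python3 -m inch '[{"x":0,"y":0,"z":0,"yaw":0},{"x":0,"y":0,"z":0,"yaw":0},{"x":0,"y":0,"z":0,"yaw":0},{"x":0,"y":0,"z":0,"yaw":0},{"x":0,"y":0,"z":0,"yaw":0}]' -0.1; python3 -m inch '[{"x":0,"y":0,"z":-0.4,"yaw":0},{"x":0,"y":0,"z":-0.7,"yaw":0},{"x":0,"y":0,"z":-0.7,"yaw":0},{"x":0,"y":0,"z":-0.7,"yaw":0},{"x":0,"y":0,"z":-0.7,"yaw":0}]'; python3 -m inch '[{"x":0,"y":0,"z":-0.7,"yaw":0},{"x":0,"y":0,"z":-0.7,"yaw":0},{"x":0,"y":0,"z":-0.7,"yaw":0},{"x":0,"y":0,"z":-0.7,"yaw":0},{"x":0,"y":0,"z":-0.4,"yaw":0}]'
python3 - <<'E'
from h import *
tilt()
z=np.load('top0.npz'); W=cloud(z['d'],z['K'],z['T']); g=W[...,2]
for n,(u,v) in dict(brown_blue=(270,27),brown_yellow=(313,42),amber=(289,105),box=(205,50)).items():
    k=W[v-25:v+25,u-25:u+25].reshape(-1,3); k=k[~np.isnan(k[:,2])]; t=np.percentile(k[:,2],98); kk=k[k[:,2]>t-.012]; print(n,t,kk.mean(0).round(3),len(kk))
E
```

```text
time_s: 32.07
tcp_pos: [0.4419, 0.3207, 0.0457]
eef_rot: [179.4, 0.2, -157.3]
contact_force: [-0.6, 0.1, 1.1]
gripper_width: 0.0361
time_s: 32.48
tcp_pos: [0.4404, 0.3175, 0.1263]
eef_rot: [179.7, -0.3, -157.3]
contact_force: [0.4, -0.1, -0.4]
gripper_width: 0.0392
time_s: 32.9
tcp_pos: [0.4412, 0.317, 0.2158]
eef_rot: [179.6, -0.1, -157.3]
contact_force: [-0.4, 0.1, -0.0]
gripper_width: 0.0394
tilt deg out 0.13 tan 0.34 z 0.2158 j [  56.1    9.1  -17.7   -0.4  -63.1 -123.3]
brown_blue 0.14777327031992588 [0.854 0.168 0.145] 371
brown_yellow 0.14574889859340148 [0.815 0.084 0.143] 374
amber 0.10446339148051784 [0.695 0.133 0.102] 232
box 0.08888028417835084 [0.827 0.307 0.085] 2014
```

```bash
T='[{"x":0,"y":0,"z":0,"yaw":-1},{"x":0,"y":0,"z":0,"yaw":-1},{"x":0,"y":0,"z":0,"yaw":-1},{"x":0,"y":0,"z":0,"yaw":-1},{"x":0,"y":0,"z":0,"yaw":-1}]'; python3 -m inch '[{"x":0,"y":0,"z":-0.3,"yaw":-1},{"x":0,"y":0,"z":-0.3,"yaw":-1},{"x":0,"y":0,"z":0,"yaw":-1},{"x":0,"y":0,"z":0,"yaw":-1},{"x":0,"y":0,"z":0,"yaw":-1}]' 0.36 >/dev/null; python3 -m inch '[{"x":0,"y":0,"z":0,"yaw":-1},{"x":0,"y":0,"z":0,"yaw":-1},{"x":0,"y":0,"z":0,"yaw":-1},{"x":0,"y":0,"z":0,"yaw":-1},{"x":0,"y":0,"z":0,"yaw":-1}]' >/dev/null; python3 -m inch '[{"x":0,"y":0,"z":0,"yaw":-1},{"x":0,"y":0,"z":0,"yaw":-1},{"x":0,"y":0,"z":0,"yaw":-1},{"x":0,"y":0,"z":0,"yaw":-1},{"x":0,"y":0,"z":0,"yaw":-1}]' >/dev/null; python3 -m inch '[{"x":0,"y":0,"z":0,"yaw":-1},{"x":0,"y":0,"z":0,"yaw":-1},{"x":0,"y":0,"z":0,"yaw":-1},{"x":0,"y":0,"z":0,"yaw":-1},{"x":0,"y":0,"z":0,"yaw":-1}]' >/dev/null; python3 -m inch '[{"x":0,"y":0,"z":0,"yaw":-1},{"x":0,"y":0,"z":0,"yaw":-1},{"x":0,"y":0,"z":0,"yaw":0}]'; python3 -c "
import h;h.tilt();h.go(.695,.133,.2,-65)"
```

```text
time_s: 34.82
tcp_pos: [0.4408, 0.3141, 0.2538]
eef_rot: [-179.2, 0.7, -64.8]
contact_force: [-0.4, -1.2, 0.4]
gripper_width: 0.0597
tilt deg out 1.02 tan 0.21 z 0.2538 j [ 56.1   6.8 -15.4  -0.2 -66.8 -30.8]
t 34.82 p [0.4408 0.3141 0.2538] rot [-179.2    0.7  -64.8] w 0.0597 | yaw units 0.04 xyz units [10.86 -6.15  2.15]
```

```bash
python3 -m inch '[{"x":0.6,"y":-0.3,"z":0,"yaw":0},{"x":0.8,"y":-0.46,"z":0,"yaw":0},{"x":0.8,"y":-0.46,"z":0,"yaw":0},{"x":0.8,"y":-0.46,"z":0,"yaw":0},{"x":0.8,"y":-0.46,"z":0,"yaw":0}]' >/dev/null; python3 -m inch '[{"x":0.8,"y":-0.46,"z":0,"yaw":0},{"x":0.8,"y":-0.46,"z":0,"yaw":0},{"x":0.8,"y":-0.46,"z":0,"yaw":0},{"x":0.8,"y":-0.46,"z":0,"yaw":0},{"x":0.8,"y":-0.46,"z":0,"yaw":0}]' >/dev/null; python3 -m inch '[{"x":0.6,"y":-0.3,"z":0,"yaw":0},{"x":0.3,"y":-0.1,"z":0,"yaw":0},{"x":0,"y":0,"z":0,"yaw":0}]'
python3 - <<'E'
from h import *
from cad import *
tilt();go(.695,.133,.2,-65)
im,d,K,T=grab('wrist'); W=cloud(d,K,T); g=W[...,2]
k=(g>.095)&(g<.115)&(np.hypot(W[...,0]-.695,W[...,1]-.133)<.03); print("cap",k.sum(),W[k].mean(0),cv2.minEnclosingCircle(W[k][:,:2].astype(np.float32)))
im,d,K,T=grab('top'); np.savez('t5.npz',im=im,d=d,K=K,T=T); cv2.imwrite('pics/t5.png',cv2.resize(im[80:290,130:390],None,fx=3,fy=2.8)[:,:,::-1])
W=cloud(d,K,T); g=W[...,2]; h=cv2.cvtColor(im,cv2.COLOR_RGB2HSV); c=np.array([.505,.310,22.65]); l=tocad(W[...,:2].reshape(-1,2),c).reshape(W.shape[:2]+(2,))
for n,cm in dict(blue=(h[...,0]>100)&(h[...,0]<125)&(h[...,1]>120),yellow=(h[...,0]>20)&(h[...,0]<33)&(h[...,1]>140),white=(h[...,1]<50)).items():
    m=cm&(g>.045)&(g<.063)&(np.abs(l)<.097).all(-1); q=l[m]; print(n,len(q),cv2.minAreaRect(q.astype(np.float32)) if len(q)>5 else '',np.percentile(g[m],[2,50,98]) if len(q) else '')
    if n!='yellow': print(fitL(q[::2],[.03,-.034,180] if n=='blue' else [-.033,-.036,0]))
E
```

```text
time_s: 35.9
tcp_pos: [0.6489, 0.1585, 0.259]
eef_rot: [-179.1, 0.8, -66.5]
contact_force: [-0.9, -0.3, -0.1]
gripper_width: 0.0596
tilt deg out 0.96 tan 0.69 z 0.259 j [ 30.   18.8   1.2  -0.7 -71.5  -6.3]
t 35.9 p [0.6489 0.1585 0.259 ] rot [-179.1    0.8  -66.5] w 0.0596 | yaw units -0.37 xyz units [ 1.7  -1.24  2.36]
cap 1130 [0.6965392  0.1320996  0.10371075] ((0.6967708468437195, 0.13300999999046326), 0.017472386360168457)
blue 0  
(array([ 3.0e-02, -3.4e-02,  1.8e+02]), np.float64(nan))
yellow 295 ((-0.03371937572956085, 0.06604276597499847), (0.11193855106830597, 0.0520777702331543), 0.6150001883506775) [0.04712947 0.05472144 0.05976007]
white 25 ((-0.023382551968097687, 0.03885367512702942), (0.08710728585720062, 0.0013450939441099763), 0.4909161627292633) [0.0524588  0.05548406 0.05929815]
(array([-3.42800560e-02, -1.56613004e-02, -8.96968045e+01]), np.float64(0.00019691467285156252))
  return _methods._mean(a, axis=axis, dtype=dtype,
  ret = ret.dtype.type(ret / rcount)
```

View pics/t5.png

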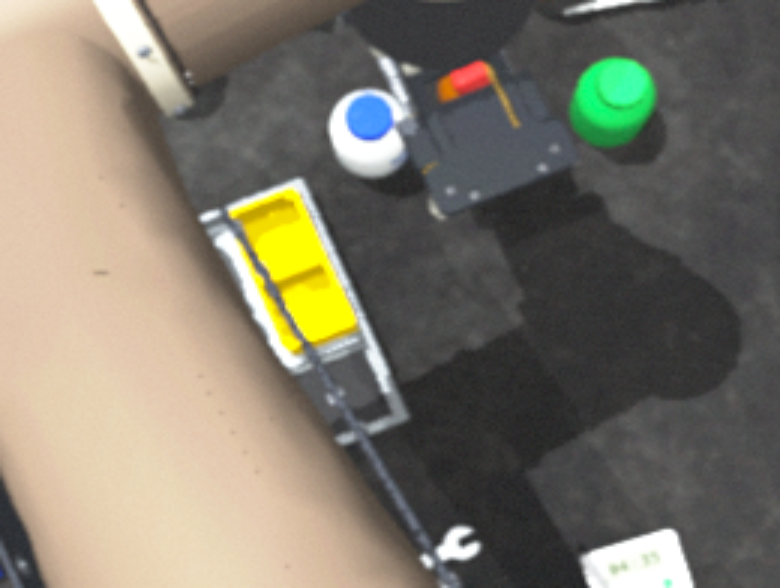

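The arm hides most of the caddy in the top view. The red cap at (468,80) is under the gripper. I check the blue bin numerically through the scene camera and go on to the bottle.

```bash
python3 - <<'E'
from h import *
from cad import *
im,d,K,T=grab('scene'); W=cloud(d,K,T); g=W[...,2]; h=cv2.cvtColor(im,cv2.COLOR_RGB2HSV); c=np.array([.505,.310,22.65]); l=tocad(W[...,:2].reshape(-1,2),c).reshape(W.shape[:2]+(2,))
np.savez('s5.npz',im=im,d=d,K=K,T=T)
for n,cm in dict(blue=(h[...,0]>100)&(h[...,0]<125)&(h[...,1]>120),yellow=(h[...,0]>20)&(h[...,0]<33)&(h[...,1]>140),white=(h[...,1]<50)).items():
    m=cm&(g>.045)&(g<.066)&(np.abs(l)<.097).all(-1); q=l[m]; print(n,len(q))
    if len(q)>5: print(cv2.minAreaRect(q.astype(np.float32)),np.percentile(g[m],[2,50,98]))
    if n!='yellow' and len(q)>20: print(fitL(q,[.03,-.034,180] if n=='blue' else [-.033,-.036,0]))
E
python3 -m inch '[{"x":0.5,"y":-0.4,"z":0,"yaw":-0.3},{"x":0.6,"y":-0.4,"z":0,"yaw":0},{"x":0.4,"y":-0.3,"z":0.3,"yaw":0},{"x":0,"y":0,"z":0.3,"yaw":0},{"x":0,"y":0,"z":0,"yaw":0}]' ; python3 -c "
import h;h.tilt();h.go(.6967,.1328,.091,-65)"
```

```text
blue 749
((0.030766688287258148, -0.03260881453752518), (0.11249879747629166, 0.11470653861761093), 89.58432006835938) [0.04535144 0.05458905 0.06082539]
(array([ 3.12906015e-02, -3.21479674e-02,  1.79878012e+02]), np.float64(0.0007023353576660156))
yellow 448
((-0.03461030498147011, 0.06609836220741272), (0.11767054349184036, 0.05500800535082817), 0.6050558090209961) [0.04540974 0.05487596 0.0605436 ]
white 640
((-0.03267112001776695, -0.034197330474853516), (0.11493482440710068, 0.11494068801403046), 1.7429428100585938) [0.04581186 0.05524061 0.06097166]
(array([-0.0312993 , -0.03372908, -0.01969289]), np.float64(0.000812540054321289))
time_s: 36.47
tcp_pos: [0.6863, 0.1419, 0.2455]
eef_rot: [-178.9, 0.9, -64.8]
contact_force: [0.1, -0.1, -0.6]
gripper_width: 0.0593
tilt deg out 1.12 tan 0.84 z 0.2455 j [ 27.1  22.2   4.6  -0.9 -71.2  -1.7]
t 36.47 p [0.6863 0.1419 0.2455] rot [-178.9    0.9  -64.8] w 0.0593 | yaw units 0.04 xyz units [ 0.51 -0.22  6.18]
```

All three bins are in place by the scene camera, with rims level at about 55 mm. Down to the bottle.

```bash
python3 -m inch '[{"x":0.3,"y":-0.1,"z":0.4,"yaw":0},{"x":0.2,"y":-0.1,"z":0.8,"yaw":0},{"x":0,"y":0,"z":0.9,"yaw":0},{"x":0,"y":0,"z":0.8,"yaw":0},{"x":0,"y":0,"z":0,"yaw":0}]' ; python3 -c "
import h;h.tilt();h.go(.6967,.1328,.091,-65)"
```

```text
time_s: 36.88
tcp_pos: [0.6956, 0.1358, 0.1691]
eef_rot: [-178.8, 0.9, -64.7]
contact_force: [-1.2, -0.6, -1.5]
gripper_width: 0.0595
tilt deg out 1.2 tan 0.9 z 0.1691 j [ 26.3  25.6  -0.2  -1.  -63.   -0.5]
t 36.88 p [0.6956 0.1358 0.1691] rot [-178.8    0.9  -64.7] w 0.0595 | yaw units 0.07 xyz units [0.13 0.01 3.13]
```

```bash
python3 -m inch '[{"x":0.12,"y":0,"z":0.6,"yaw":0},{"x":0,"y":0,"z":0.7,"yaw":0},{"x":0,"y":0,"z":0.5,"yaw":0},{"x":0,"y":0,"z":0.3,"yaw":0},{"x":0,"y":0,"z":0,"yaw":0}]' ; python3 -c "
import h;h.tilt();h.go(.6967,.1328,.091,-65)"
```

```text
time_s: 37.3
tcp_pos: [0.6972, 0.1348, 0.116]
eef_rot: [-178.8, 0.9, -64.6]
contact_force: [-0.6, -0.5, 0.5]
gripper_width: 0.0596
tilt deg out 1.22 tan 0.85 z 0.116 j [ 26.2  28.2  -3.4  -1.  -57.2  -0.2]
t 37.3 p [0.6972 0.1348 0.116 ] rot [-178.8    0.9  -64.6] w 0.0596 | yaw units 0.1 xyz units [0.07 0.05 1.  ]
```

```bash
python3 -m inch '[{"x":0.07,"y":0.05,"z":0.4,"yaw":0},{"x":0,"y":0,"z":0.4,"yaw":0},{"x":0,"y":0,"z":0.2,"yaw":0},{"x":0,"y":0,"z":0,"yaw":0}]' ; python3 -m inch '[{"x":0,"y":0,"z":0,"yaw":0},{"x":0,"y":0,"z":0,"yaw":0},{"x":0,"y":0,"z":0,"yaw":0},{"x":0,"y":0,"z":0,"yaw":0},{"x":0,"y":0,"z":0,"yaw":0}]' -1 40; python3 -m inch '[{"x":0,"y":0,"z":0,"yaw":0},{"x":0,"y":0,"z":0,"yaw":0},{"x":0,"y":0,"z":0,"yaw":0}]'; python3 -c "
import h;h.tilt();h.go(.6967,.1328,.091,-65)"
```

```text
time_s: 37.63
tcp_pos: [0.6982, 0.1338, 0.0912]
eef_rot: [-178.6, 0.8, -64.6]
contact_force: [-0.6, -0.5, 0.9]
gripper_width: 0.0595
time_s: 38.05
tcp_pos: [0.6985, 0.1335, 0.0923]
eef_rot: [-178.6, 0.8, -64.6]
contact_force: [-0.2, -0.3, -1.9]
gripper_width: 0.0386
time_s: 38.3
tcp_pos: [0.6983, 0.1337, 0.092]
eef_rot: [-178.6, 0.8, -64.6]
contact_force: [-1.1, -0.1, -0.3]
gripper_width: 0.0386
tilt deg out 1.42 tan 0.83 z 0.092 j [ 26.   29.4  -4.8  -1.  -54.3  -0. ]
t 38.3 p [0.6983 0.1337 0.092 ] rot [-178.6    0.8  -64.6] w 0.0386 | yaw units 0.1 xyz units [0.01 0.07 0.04]
```

The jaws stopped at 38.6 mm, wider than the 34 mm cap, so the tips are probably on the shoulder. I open a little and grip higher.

```bash
python3 -m inch '[{"x":0,"y":0,"z":0,"yaw":0},{"x":0,"y":0,"z":0,"yaw":0},{"x":0,"y":0.05,"z":-0.15,"yaw":0},{"x":0,"y":0,"z":-0.1,"yaw":0},{"x":0,"y":0,"z":0,"yaw":0}]' 0.2; python3 -m inch '[{"x":0,"y":0,"z":0,"yaw":0},{"x":0,"y":0,"z":0,"yaw":0},{"x":0,"y":0,"z":0,"yaw":0},{"x":0,"y":0,"z":0,"yaw":0},{"x":0,"y":0,"z":0,"yaw":0}]' -1 40; python3 -m inch '[{"x":0,"y":0,"z":0,"yaw":0},{"x":0,"y":0,"z":0,"yaw":0}]'; python3 -c "
import h;h.tilt();h.go(.6967,.1328,.098,-65)"
```

```text
time_s: 38.72
tcp_pos: [0.6977, 0.1331, 0.0997]
eef_rot: [-178.5, 0.8, -64.6]
contact_force: [0.3, 0.3, 0.7]
gripper_width: 0.0522
time_s: 39.13
tcp_pos: [0.6981, 0.1333, 0.1007]
eef_rot: [-178.4, 0.8, -64.5]
contact_force: [-0.4, 0.3, 0.5]
gripper_width: 0.0329
time_s: 39.3
tcp_pos: [0.6981, 0.1333, 0.1008]
eef_rot: [-178.4, 0.8, -64.5]
contact_force: [-0.1, -0.5, 0.8]
gripper_width: 0.0332
tilt deg out 1.6 tan 0.79 z 0.1008 j [ 26.   28.9  -4.6  -1.  -55.   -0.1]
t 39.3 p [0.6981 0.1333 0.1008] rot [-178.4    0.8  -64.5] w 0.0332 | yaw units 0.11 xyz units [-0.    0.06  0.11]
```

Now 33.2 mm, so the jaws are on the cap. I lift it and fix the pen's centre from the earlier wrist views.

```bash
python3 -m inch '[{"x":0,"y":0,"z":-0.2,"yaw":0},{"x":0,"y":0,"z":-0.5,"yaw":0},{"x":0,"y":0,"z":-0.7,"yaw":0},{"x":0,"y":0,"z":-0.7,"yaw":0},{"x":0,"y":0,"z":-0.7,"yaw":0}]' 0>/dev/null; python3 -m inch '[{"x":0,"y":0,"z":-0.7,"yaw":0},{"x":0,"y":0,"z":-0.7,"yaw":0},{"x":0,"y":0,"z":-0.4,"yaw":0},{"x":0,"y":0,"z":0,"yaw":0}]'
python3 - <<'E'
from h import *
from cad import *
tilt(); go(.4715,.2285,.22,-65)
for f in ("top0.npz","w3.npz","w8.npz"):
    z=np.load(f); W=cloud(z["d"],z["K"],z["T"]); g=W[...,2]; c=caddy(W,(.505,.310,22.65))[0]; cc=np.array([.505,.310,22.65])
    l=tocad(W[...,:2].reshape(-1,2),cc).reshape(W.shape[:2]+(2,))
    print(f,c.round(4),"pen by rim",(c[:2]+.063*np.sqrt(2)*np.array([np.cos(np.radians(c[2]-135)),np.sin(np.radians(c[2]-135))])).round(4))
    # fence tops (z ~ .026-.029) within the corner region
    for ax in (0,1):
        o=1-ax; m=(g>.020)&(g<.033)&(l[...,ax]>.022)&(l[...,ax]<.036)&(l[...,o]>.04)&(l[...,o]<.088); v=l[...,ax][m]; 
        print(" fence axis",ax,m.sum(),np.median(v).round(4) if m.sum() else None, end="")
        m=(g>.030)&(g<.040)&(l[...,ax]>.088)&(l[...,ax]<.106)&(l[...,o]>.04)&(l[...,o]<.088); v=l[...,ax][m]; print(" rim",m.sum(),np.median(v).round(4) if m.sum() else None)
    m=(z['im'].max(-1)<75)&(np.abs(l-.063)<.045).all(-1)&(g<.012); print(" dark n",m.sum(),"rect cad",cv2.minAreaRect(l[m].astype(np.float32)),l[m].mean(0))
E
```

```text
time_s: 39.72
tcp_pos: [0.693, 0.1304, 0.1684]
eef_rot: [-179.1, 0.9, -64.6]
contact_force: [-0.6, -0.1, -2.3]
gripper_width: 0.0331
time_s: 40.05
tcp_pos: [0.6936, 0.1294, 0.2231]
eef_rot: [-178.8, 0.9, -64.6]
contact_force: [0.7, 1.1, -2.2]
gripper_width: 0.0331
tilt deg out 1.25 tan 0.85 z 0.2231 j [ 25.9  23.3   3.3  -0.9 -68.8  -0.2]
t 40.05 p [0.6936 0.1294 0.2231] rot [-178.8    0.9  -64.6] w 0.0331 | yaw units 0.1 xyz units [-7.35  6.38  0.12]
top0.npz [ 0.5044  0.3103 22.7516] pen by rim [0.4707 0.2278]
 fence axis 0 35 0.03 rim 44 0.0974
 fence axis 1 33 0.029 rim 49 0.0967
 dark n 965 rect cad ((0.0631604939699173, 0.06302593648433685), (0.08972553163766861, 0.08963536471128464), 89.9559326171875) [0.06907955 0.06731978]
w3.npz [ 0.5059  0.3103 22.604 ] pen by rim [0.4719 0.2279]
 fence axis 0 166 0.0283 rim 265 0.0957
 fence axis 1 173 0.0289 rim 240 0.0967
 dark n 3460 rect cad ((0.06326300650835037, 0.06456482410430908), (0.08951057493686676, 0.08560226857662201), 0.17443834245204926) [0.06358326 0.07220433]
w8.npz [ 0.5056  0.311  22.5675] pen by rim [0.4716 0.2287]
 fence axis 0 228 0.0283 rim 372 0.0956
 fence axis 1 147 0.0282 rim 412 0.0958
 dark n 3849 rect cad ((0.060176704078912735, 0.06323091685771942), (0.09610354900360107, 0.07593908160924911), 85.20966339111328) [0.06437187 0.06107859]
```

```bash
python3 -m inch '[{"x":-0.3,"y":0.25,"z":-0.2,"yaw":0},{"x":-0.6,"y":0.5,"z":-0.1,"yaw":0},{"x":-0.7,"y":0.6,"z":0,"yaw":0},{"x":-0.7,"y":0.6,"z":0,"yaw":0},{"x":-0.7,"y":0.6,"z":0,"yaw":0}]' >/dev/null; python3 -c "import h;h.tilt()"; python3 -m inch '[{"x":-0.7,"y":0.6,"z":0,"yaw":0},{"x":-0.7,"y":0.6,"z":0,"yaw":0},{"x":-0.7,"y":0.6,"z":0,"yaw":0},{"x":-0.6,"y":0.5,"z":0,"yaw":0},{"x":-0.3,"y":0.3,"z":0,"yaw":0}]'>/dev/null; python3 -m inch '[{"x":0,"y":0,"z":0,"yaw":0},{"x":0,"y":0,"z":0,"yaw":0}]'; python3 -c "
import h;h.tilt();h.go(.4715,.2286,.2,-65)"
```

```text
tilt deg out 1.11 tan 0.73 z 0.2271 j [ 33.1  15.7  -7.4  -0.8 -65.8  -7.7]
time_s: 41.05
tcp_pos: [0.496, 0.2105, 0.2228]
eef_rot: [-179.5, 1.0, -64.8]
contact_force: [0.4, -0.2, -2.4]
gripper_width: 0.0329
tilt deg out 0.78 tan 0.75 z 0.2228 j [ 43.3   8.1 -17.8  -0.8 -63.4 -17.7]
t 41.05 p [0.496  0.2105 0.2228] rot [-179.5    1.   -64.8] w 0.0329 | yaw units 0.06 xyz units [-1.07  0.58  0.91]
```

```bash
python3 -m inch '[{"x":-0.4,"y":0.2,"z":0,"yaw":0.05},{"x":-0.4,"y":0.2,"z":0.2,"yaw":0},{"x":-0.2,"y":0.15,"z":0.4,"yaw":0},{"x":0,"y":0,"z":0.3,"yaw":0},{"x":0,"y":0,"z":0,"yaw":0}]'
python3 - <<'E'
from h import *
tilt(); go(.4715,.2286,.14,-65)
s=r.get_state(); p=s["tcp_pos"]; im,d,K,T=grab('wrist'); W=cloud(d,K,T); a=np.radians(s["eef_rot"][2]); e=W[...,:2]-p[:2]
t=np.stack([e@[np.cos(a),np.sin(a)],e@[np.sin(a),-np.cos(a)],W[...,2]-p[2]],-1)
for lo,hi in((-.095,-.085),(-.08,-.07),(-.06,-.05),(-.045,-.035)):
    m=(t[...,2]>lo)&(t[...,2]<hi)&(np.abs(t[...,:2])<.04).all(-1); q=t[m][:,:2]
    if len(q)>10:
        f=least_squares(lambda c:np.hypot(*(q-c).T)-.0275,[0,0],loss='soft_l1',f_scale=.001); print(lo,len(q),f.x.round(4),np.median(np.abs(f.fun)).round(4))
    else: print(lo,len(q))
cv2.imwrite('pics/w13.png',im[:,:,::-1])
E
```

```text
time_s: 41.47
tcp_pos: [0.4731, 0.2277, 0.1974]
eef_rot: [-179.5, 0.9, -65.0]
contact_force: [-0.1, 0.2, -2.7]
gripper_width: 0.0332
tilt deg out 0.77 tan 0.69 z 0.1974 j [ 46.6   7.9 -21.5  -0.8 -59.8 -21.2]
t 41.47 p [0.4731 0.2277 0.1974] rot [-179.5    0.9  -65. ] w 0.0332 | yaw units -0.01 xyz units [-0.06  0.04  2.3 ]
-0.095 178 [0.0029 0.0038] 0.0001
-0.08 242 [0.0026 0.0032] 0.0001
-0.06 312 [0.0021 0.0021] 0.0001
-0.045 418 [0.0018 0.0013] 0.0001
```

View pics/w13.png

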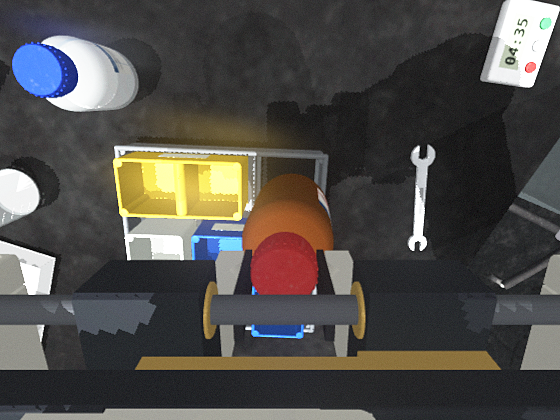

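The bottle hangs from its cap at (287,265), just above the pen; its body leans about 3° in the jaws. The bins sit in place on the left, at (180,185), (155,240) and (215,240). I check bottle against pen with the scene camera.

```bash
python3 -m inch '[{"x":-0.15,"y":-0.05,"z":0.5,"yaw":0},{"x":-0.1,"y":-0.05,"z":0.5,"yaw":0},{"x":0,"y":0,"z":0,"yaw":0}]'
cat > bot.py <<'E'
from h import *
from cad import *
tilt(); go(.4737,.2327,.14,-65)
s=r.get_state(); p=s["tcp_pos"]; cc=np.array([.505,.310,22.65])
for n in ("wrist","scene"):
    im,d,K,T=grab(n); W=cloud(d,K,T); g=W[...,2]; h=cv2.cvtColor(im,cv2.COLOR_RGB2HSV)
    am=(np.abs(W[...,:2]-p[:2])<.045).all(-1)
    l=tocad(W[...,:2].reshape(-1,2),cc).reshape(W.shape[:2]+(2,))
    out=[]
    for zr in (-.093,-.083,-.073,-.063,-.053,-.043):
        m=am&(np.abs(g-p[2]-zr)<.005); q=W[m][:,:2]
        if len(q)>15:
            f=least_squares(lambda c:np.hypot(*(q-c).T)-.0275,p[:2],loss='soft_l1',f_scale=.001); out.append([zr,*f.x,*tocad(f.x,cc)[0],len(q)])
    out=np.array(out); print(n); print(out.round(4))
    if len(out)>2:
        A=np.polyfit(out[:,0],out[:,1:3],1); print("lean deg",np.degrees(A[0]).round(2),"base at world",(A[1]+A[0]*-.1).round(4),"cad",tocad(A[1]+A[0]*-.1,cc).round(4))
    for ax in (0,1):
        o=1-ax; m=(g>.031)&(g<.040)&(l[...,ax]>.088)&(l[...,ax]<.106)&(np.abs(l[...,o])<.09); print(" rim ax",ax,m.sum(),np.median(l[...,ax][m]).round(4), end="")
        m=(g>.020)&(g<.033)&(l[...,ax]>.022)&(l[...,ax]<.036)&(l[...,o]>.04)&(l[...,o]<.088); print(" fence",m.sum(),np.median(l[...,ax][m]).round(4))
E
python3 bot.py
```

```text
time_s: 41.77
tcp_pos: [0.4744, 0.2346, 0.1722]
eef_rot: [-179.5, 0.9, -65.1]
contact_force: [0.9, -0.9, -2.3]
gripper_width: 0.0329
tilt deg out 0.79 tan 0.62 z 0.1722 j [ 47.1   9.7 -23.   -0.7 -56.5 -21.7]
t 41.77 p [0.4744 0.2346 0.1722] rot [-179.5    0.9  -65.1] w 0.0329 | yaw units -0.01 xyz units [0.06 0.06 1.29]
wrist
[[-9.300e-02  4.723e-01  2.302e-01  6.090e-02  6.110e-02  1.320e+02]
 [-8.300e-02  4.725e-01  2.305e-01  6.060e-02  6.090e-02  2.160e+02]
 [-7.300e-02  4.728e-01  2.309e-01  6.020e-02  6.060e-02  2.500e+02]
 [-6.300e-02  4.732e-01  2.313e-01  5.970e-02  6.040e-02  2.830e+02]
 [-5.300e-02  4.735e-01  2.318e-01  5.920e-02  6.010e-02  3.410e+02]
 [-4.300e-02  4.740e-01  2.323e-01  5.860e-02  5.980e-02  3.860e+02]]
lean deg [1.95 2.41] base at world [0.472  0.2298] cad [[0.0614 0.0613]]
 rim ax 0 342 0.0966 fence 148 0.0291
 rim ax 1 1484 0.0964 fence 0 nan
scene
[[-9.300e-02  4.731e-01  2.294e-01  6.050e-02  6.210e-02  5.100e+01]
 [-8.300e-02  4.730e-01  2.297e-01  6.040e-02  6.180e-02  7.100e+01]
 [-7.300e-02  4.730e-01  2.301e-01  6.030e-02  6.150e-02  7.900e+01]
 [-6.300e-02  4.733e-01  2.305e-01  5.990e-02  6.120e-02  9.200e+01]
 [-5.300e-02  4.738e-01  2.308e-01  5.930e-02  6.110e-02  8.100e+01]
 [-4.300e-02  4.743e-01  2.314e-01  5.860e-02  6.070e-02  9.000e+01]]
lean deg [1.4  2.22] base at world [0.4726 0.2291] cad [[0.061  0.0622]]
 rim ax 0 158 0.0982 fence 29 0.0298
 rim ax 1 162 0.0972 fence 59 0.0287
  return _methods._mean(a, axis=axis, dtype=dtype,
  ret = ret.dtype.type(ret / rcount)
```

```bash
python3 -m inch '[{"x":0.03,"y":0.06,"z":0.3,"yaw":0},{"x":0,"y":0,"z":0.4,"yaw":0},{"x":0,"y":0,"z":0.3,"yaw":0},{"x":0,"y":0,"z":0,"yaw":0}]'; python3 bot.py 2>/dev/null | grep -v '\[ *-\|\[\['
```

```text
time_s: 42.2
tcp_pos: [0.4756, 0.2339, 0.1491]
eef_rot: [-179.2, 0.9, -65.1]
contact_force: [-0.8, -0.2, -3.4]
gripper_width: 0.0328
tilt deg out 1.1 tan 0.55 z 0.1491 j [ 47.   10.9 -24.9  -0.7 -53.  -21.7]
wrist
 rim ax 0 534 0.0964 fence 141 0.0291
 rim ax 1 1759 0.0965 fence 0 nan
scene
 rim ax 0 167 0.0983 fence 9 0.0295
 rim ax 1 159 0.0971 fence 56 0.0233
```

```bash
python3 -m inch '[{"x":0,"y":0.12,"z":0,"yaw":0},{"x":0,"y":0.03,"z":0.25,"yaw":0},{"x":0,"y":0,"z":0,"yaw":0}]'; python3 bot.py 2>/dev/null | grep  'rim\|tilt\|base\|^t '
```

```text
time_s: 42.55
tcp_pos: [0.4729, 0.2331, 0.1443]
eef_rot: [-179.0, 0.9, -65.0]
contact_force: [-0.2, -1.0, -2.4]
gripper_width: 0.0329
tilt deg out 1.26 tan 0.5 z 0.1443 j [ 47.2  10.9 -25.7  -0.6 -52.1 -21.8]
t 42.55 p [0.4729 0.2331 0.1443] rot [-179.     0.9  -65. ] w 0.0329 | yaw units -0.01 xyz units [ 0.03 -0.02  0.17]
lean deg [-18.    -6.59] base at world [0.487  0.2358] cad [[0.0451 0.0615]]
 rim ax 0 516 0.0964 fence 183 0.0292
 rim ax 1 1822 0.0965 fence 0 nan
lean deg [ 8.51 -6.41] base at world [0.466  0.2348] cad [[0.065  0.0544]]
 rim ax 0 158 0.0983 fence 15 0.0297
 rim ax 1 161 0.0969 fence 46 0.0235
```

```bash
python3 -m inch '[{"x":0,"y":0,"z":0.2,"yaw":0},{"x":0,"y":0,"z":0.2,"yaw":0},{"x":0,"y":0,"z":0.1,"yaw":0},{"x":0,"y":0,"z":0,"yaw":0}]'; python3 -c "
import h;h.tilt();h.go(.4732,.2328,.105,-65)"
```

```text
time_s: 42.98
tcp_pos: [0.474, 0.2341, 0.1321]
eef_rot: [-178.9, 1.0, -65.0]
contact_force: [0.6, 0.2, -2.0]
gripper_width: 0.0332
tilt deg out 1.39 tan 0.47 z 0.1321 j [ 47.2  11.7 -26.6  -0.6 -50.3 -21.8]
t 42.98 p [0.474  0.2341 0.1321] rot [-178.9    1.   -65. ] w 0.0332 | yaw units 0.0 xyz units [0.03 0.05 1.08]
```

```bash
python3 -m inch '[{"x":0.05,"y":0.09,"z":0,"yaw":0},{"x":0,"y":0.02,"z":0.2,"yaw":0},{"x":0,"y":0,"z":0.2,"yaw":0},{"x":0,"y":0,"z":0,"yaw":0}]'; python3 -c "
import h;h.tilt();h.go(.4725,.2321,.105,-65)"
```

```text
time_s: 43.32
tcp_pos: [0.4719, 0.2317, 0.1208]
eef_rot: [-178.9, 1.0, -65.0]
contact_force: [-0.7, -0.2, -2.0]
gripper_width: 0.0329
tilt deg out 1.38 tan 0.47 z 0.1208 j [ 47.2  12.2 -27.7  -0.6 -48.7 -21.8]
t 43.32 p [0.4719 0.2317 0.1208] rot [-178.9    1.   -65. ] w 0.0329 | yaw units -0.0 xyz units [-0.   -0.03  0.63]
```

Inside the pen without contact. I lower it further.

```bash
python3 -m inch '[{"x":0,"y":0,"z":0.2,"yaw":0},{"x":0,"y":0,"z":0.2,"yaw":0},{"x":0,"y":0,"z":0,"yaw":0}]'; python3 -m inch '[{"x":0,"y":0,"z":0.1,"yaw":0},{"x":0,"y":0,"z":0.08,"yaw":0},{"x":0,"y":0,"z":0,"yaw":0}]';  python3 -c "
import h;h.tilt();h.go(.4725,.2321,.105,-65)"
```

```text
time_s: 43.57
tcp_pos: [0.472, 0.232, 0.1097]
eef_rot: [-178.9, 1.0, -65.0]
contact_force: [-0.8, -0.1, -2.9]
gripper_width: 0.0328
time_s: 43.82
tcp_pos: [0.472, 0.232, 0.1043]
eef_rot: [-178.9, 0.9, -65.0]
contact_force: [0.5, -0.2, -3.2]
gripper_width: 0.0331
tilt deg out 1.34 tan 0.47 z 0.1043 j [ 47.2  13.5 -28.7  -0.6 -46.5 -21.8]
t 43.82 p [0.472  0.232  0.1043] rot [-178.9    0.9  -65. ] w 0.0331 | yaw units 0.0 xyz units [ 0.   -0.02 -0.03]
```

```bash
for k in 1; do python3 -m inch '[{"x":0,"y":0,"z":0.06,"yaw":0},{"x":0,"y":0,"z":0,"yaw":0}]' | grep 'tcp\|force'; python3 -m inch '[{"x":0,"y":0,"z":0.06,"yaw":0},{"x":0,"y":0,"z":0,"yaw":0}]'| grep 'tcp\|force'; python3 -m inch '[{"x":0,"y":0,"z":0.06,"yaw":0},{"x":0,"y":0,"z":0,"yaw":0}]'| grep 'tcp\|force'; done
```

```text
tcp_pos: [0.4729, 0.2324, 0.1041]
contact_force: [-0.3, 0.6, -2.2]
tcp_pos: [0.4737, 0.2329, 0.104]
contact_force: [-0.3, -0.3, -1.9]
tcp_pos: [0.4746, 0.2335, 0.1039]
contact_force: [-0.1, 0.5, -2.3]
```

```bash
python3 -m inch '[{"x":0,"y":0.1,"z":0.12,"yaw":0},{"x":0,"y":0,"z":0,"yaw":0}]' | grep 'tcp\|force\|rot'; python3 -m inch '[{"x":0,"y":0,"z":0.1,"yaw":0}]'| grep 'tcp\|force\|rot'; python3 -m inch '[{"x":0,"y":0,"z":0.1,"yaw":0}]'| grep 'tcp\|force\|rot'
python3 - <<'E'
from h import *
s=r.get_state(); p=s["tcp_pos"]
for n in ("scene",):
    im,d,K,T=grab(n); W=cloud(d,K,T); g=W[...,2]; out=[]
    for z in (.045,.053,.061,.07):
        m=(np.abs(W[...,:2]-p[:2])<.045).all(-1)&(np.abs(g-z)<.004); q=W[m][:,:2]
        h=cv2.cvtColor(im,cv2.COLOR_RGB2HSV)
        if len(q)>15:
            f=least_squares(lambda c:np.hypot(*(q-c).T)-.0275,p[:2],loss='soft_l1',f_scale=.001); out.append([z,*f.x,len(q)])
    print(np.array(out).round(4))
E
```

```text
tcp_pos: [0.475, 0.2344, 0.1042]
eef_rot: [-178.2, 1.0, -64.8]
contact_force: [-1.6, 0.1, -2.8]
tcp_pos: [0.4762, 0.2355, 0.1034]
eef_rot: [-178.0, 1.0, -64.7]
contact_force: [-9.0, -3.1, 35.8]
tcp_pos: [0.4768, 0.2356, 0.1034]
eef_rot: [-177.9, 1.0, -64.6]
contact_force: [-14.2, -6.7, 40.3]
[[4.500e-02 4.758e-01 2.329e-01 9.900e+01]
 [5.300e-02 4.765e-01 2.332e-01 9.600e+01]
 [6.100e-02 4.769e-01 2.332e-01 8.600e+01]
 [7.000e-02 4.772e-01 2.332e-01 6.000e+01]]
```

Firm floor contact at TCP 0.1034, but the bottle crept toward the fence. I lift it a few mm, recentre it and set it down again lightly.

```bash
python3 -m inch '[{"x":0,"y":0,"z":-0.2,"yaw":0},{"x":0.05,"y":0.15,"z":-0.1,"yaw":0.05},{"x":0,"y":0,"z":0,"yaw":0}]' | grep 'tcp\|force\|rot'
python3 - <<'E'
from h import *
from cad import *
tilt(); go(.4715,.2316,.105,-65)
s=r.get_state(); p=s["tcp_pos"]; cc=np.array([.505,.310,22.65])
im,d,K,T=grab("scene"); W=cloud(d,K,T); g=W[...,2]; out=[]
for z in (.045,.053,.061,.07):
        m=(np.abs(W[...,:2]-p[:2])<.045).all(-1)&(np.abs(g-z)<.004); q=W[m][:,:2]
        f=least_squares(lambda c:np.hypot(*(q-c).T)-.0275,p[:2],loss='soft_l1',f_scale=.001); out.append([z,*f.x,*tocad(f.x,cc)[0]])
print(np.array(out).round(4))
E
```

```text
tcp_pos: [0.4728, 0.232, 0.1109]
eef_rot: [-177.9, 1.0, -64.9]
contact_force: [0.1, -1.6, -2.9]
tilt deg out 2.29 tan 0.12 z 0.1109 j [ 47.4  12.5 -29.2  -0.2 -46.1 -22.2]
t 44.95 p [0.4728 0.232  0.1109] rot [-177.9    1.   -64.9] w 0.0333 | yaw units 0.04 xyz units [-0.01  0.05  0.23]
[[0.045  0.471  0.2314 0.0617 0.0595]
 [0.053  0.4701 0.2323 0.0622 0.0582]
 [0.061  0.4716 0.2309 0.0613 0.0602]
 [0.07   0.4734 0.2295 0.0602 0.0622]]
```

```bash
python3 -m inch '[{"x":0.02,"y":0.05,"z":0.1,"yaw":0},{"x":0,"y":0.02,"z":0.15,"yaw":0}]' | grep 'tcp\|force\|rot'; python3 -m inch '[{"x":0,"y":0.02,"z":0.06,"yaw":0}]'| grep 'tcp\|force\|rot'; python3 -m inch '[{"x":0,"y":0.02,"z":0.05,"yaw":0}]'| grep 'tcp\|force\|rot'
```

```text
tcp_pos: [0.4719, 0.2313, 0.1036]
eef_rot: [-177.9, 1.0, -64.8]
contact_force: [-4.4, 1.2, 11.1]
tcp_pos: [0.4726, 0.2319, 0.1034]
eef_rot: [-177.8, 1.0, -64.8]
contact_force: [-9.0, -1.6, 35.3]
tcp_pos: [0.4726, 0.2319, 0.1035]
eef_rot: [-177.7, 0.9, -64.7]
contact_force: [-9.3, -2.8, 23.2]
```

```bash
python3 -m inch '[{"x":0,"y":0,"z":-0.04,"yaw":0},{"x":0,"y":0,"z":0,"yaw":0},{"x":0,"y":0,"z":0,"yaw":0},{"x":0,"y":0,"z":0,"yaw":0},{"x":0,"y":0,"z":0,"yaw":0}]' 0.36; python3 -m inch '[{"x":0,"y":0,"z":-0.3,"yaw":0},{"x":0,"y":0,"z":-0.5,"yaw":0},{"x":0,"y":0,"z":-0.7,"yaw":0},{"x":0,"y":0,"z":-0.8,"yaw":0},{"x":0,"y":0,"z":-0.8,"yaw":0}]'; python3 -m inch '[{"x":-1,"y":0,"z":-0.6,"yaw":0},{"x":-1,"y":0,"z":0,"yaw":0},{"x":-1,"y":0,"z":0,"yaw":0},{"x":-1,"y":0,"z":0,"yaw":0},{"x":-1,"y":0,"z":0,"yaw":0}]'; python3 -m inch '[{"x":-1,"y":0,"z":0,"yaw":0},{"x":-1,"y":0,"z":0,"yaw":0},{"x":-1,"y":0,"z":0,"yaw":0},{"x":-0.5,"y":0,"z":0,"yaw":0},{"x":0,"y":0,"z":0,"yaw":0}]'
python3 - <<'E'
from h import *
from cad import *
cc=np.array([.505,.310,22.65])
for n in ("wrist","top","scene"):
    im,d,K,T=grab(n); W=cloud(d,K,T); g=W[...,2]; h=cv2.cvtColor(im,cv2.COLOR_RGB2HSV); l=tocad(W[...,:2].reshape(-1,2),cc).reshape(W.shape[:2]+(2,)); print(n)
    m=(g>.099)&(g<.112)&(np.abs(l-.063)<.04).all(-1); print(" cap",m.sum(),l[m].mean(0) if m.sum() else '')
    out=[]
    for z in (.045,.06,.07):
        k=(np.abs(l-.063)<.045).all(-1)&(np.abs(g-z)<.004); q=l[k]
        if len(q)>15: out.append([z,*least_squares(lambda c:np.hypot(*(q-c).T)-.0275,[.063,.063],loss='soft_l1',f_scale=.001).x])
    print(np.array(out).round(4))
    for nm,cm in dict(blue=(h[...,0]>100)&(h[...,0]<125)&(h[...,1]>120),yellow=(h[...,0]>20)&(h[...,0]<33)&(h[...,1]>140),white=(h[...,1]<50)).items():
        m=cm&(g>.047)&(g<.063)&(np.abs(l)<.097).all(-1)&~(np.abs(l-.063)<.036).all(-1); q=l[m]
        if len(q)>30: b=cv2.minAreaRect(q.astype(np.float32)); print(" ",nm,len(q),np.round(b[0],4),np.round(b[1],4),round(b[2],1),np.percentile(g[m],[5,50,95]).round(4))
    cv2.imwrite(f'pics/end_{n}.png',im[:,:,::-1])
    k=(g>.1)&(g<.115)&(np.hypot(W[...,0]-.6635,W[...,1]-.2055)<.03); print(" clear bottle cap",W[k].mean(0) if k.sum() else '')
E
```

```text
time_s: 45.75
tcp_pos: [0.4728, 0.2322, 0.1033]
eef_rot: [-177.7, 0.9, -64.7]
contact_force: [0.3, -0.1, -0.3]
gripper_width: 0.0583
time_s: 46.17
tcp_pos: [0.4681, 0.2273, 0.179]
eef_rot: [-178.4, 0.7, -64.7]
contact_force: [0.3, -0.0, -0.3]
gripper_width: 0.0594
time_s: 46.58
tcp_pos: [0.416, 0.3417, 0.205]
eef_rot: [-177.8, 0.9, -65.1]
contact_force: [0.1, -0.5, -0.5]
gripper_width: 0.0595
time_s: 47.0
tcp_pos: [0.3755, 0.4284, 0.2092]
eef_rot: [-177.7, 1.0, -64.9]
contact_force: [-0.0, -1.3, 0.3]
gripper_width: 0.06
wrist
 cap 0 
[]
  blue 1810 [ 0.0307 -0.047 ] [0.1111 0.0871] 0.9 [0.0511 0.0558 0.0578]
  white 4261 [-0.0288 -0.048 ] [0.1209 0.0873] 0.0 [0.0485 0.0557 0.0578]
 clear bottle cap 
top
 cap 229 [0.06028195 0.06046754]
[[0.045  0.054  0.0613]
 [0.06   0.0487 0.0483]
 [0.07   0.0595 0.0614]]
  blue 633 [ 0.0305 -0.034 ] [0.112  0.1127] 0.1 [0.0495 0.0549 0.0584]
  yellow 378 [-0.0338  0.0652] [0.1127 0.0537] 0.6 [0.0488 0.0549 0.0591]
  white 659 [-0.0317 -0.0356] [0.1122 0.1129] 0.3 [0.0489 0.0545 0.0587]
 clear bottle cap [0.66382697 0.20538604 0.10564035]
scene
 cap 161 [0.06349918 0.06267415]
[[0.045  0.0603 0.0616]
 [0.06   0.0594 0.0602]
 [0.07   0.0597 0.0616]]
  blue 638 [ 0.0311 -0.0327] [0.1125 0.1131] 89.8 [0.0479 0.0552 0.0595]
  yellow 310 [-0.0338  0.0665] [0.1147 0.0542] 1.6 [0.0484 0.0554 0.0602]
  white 593 [-0.032  -0.0352] [0.113  0.1167] 88.5 [0.0484 0.0558 0.0599]
 clear bottle cap [0.6617425  0.20301419 0.10772016]
```

View pics/end_top.png

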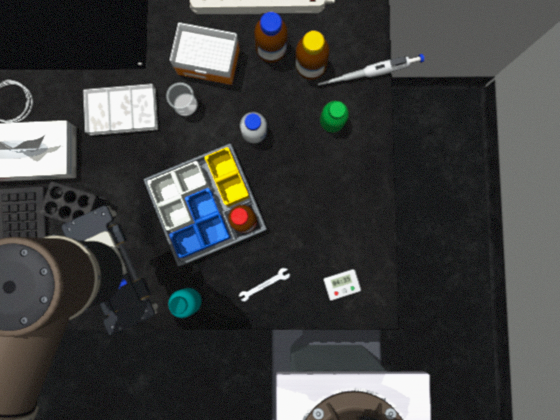

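The two L bins interlock in the caddy at (195,205), with yellow at (227,177). The amber bottle stands in the pen at (240,217), and the white bottle at (254,127) has not moved. I'm handing in.

```bash
python3 -c "
from plant import r
print(r.close_job()); s=r.get_state(); print(s['time_s'],s['contact_force'])"
```

```text
the job is handed in; nothing more can be done
None
the job is handed in; nothing more can be done
```

The job is done and handed in at about 47 s of the 96 s allowed. I packed the yellow, white and blue bins into the caddy in that order, then stood the red-capped amber bottle in the pen last.

**Last checks**, from the top and scene cameras with the gripper clear:
- **Bins:** all three rims are level at about 55 mm. In the caddy's frame, yellow is at (-34, 65) mm, white at (-32, -36) mm and blue at (31, -34) mm. Each is within about 2° of square and clear of the pen.
- **Amber bottle:** upright, with its cap at (60, 60) mm by the top camera and (63, 63) mm by the scene camera. That difference is about what the calibration allows. Two of the top camera's fits to the bottle's body were 9 mm and 20 mm off; I took them as spoiled by the pen walls and yellow bin and did not rely on them.
- **White bottle with the blue cap:** within about 3 mm of its first position in both cameras.

**What went wrong and was mended:**
- **Tool tilt:** it crept to about 6° while I turned the blue bin. I worked it back to about 0.5° before placing that bin.
- **Cap grip:** the first grip caught the bottle's shoulder, so I gripped again higher, on the cap.
- **Setting the bottle down:** the first set-down drifted toward the pen's fence and pressed the floor with about 40 N at the wrist. I lifted the bottle a few mm, recentred it and set it down again at about 35 N or less. It still leaned about 3° in the jaws and settled upright on release.

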